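Wheel the glaze caddy into its taped bay and set its floor lock

TASK

Keeping its wheels on the bench, push the small wheeled caddy straight ahead from behind until both rear swivel castors trail straight, while it is still outside the taped bay; then steer it nose first between the two tape lines until its nose is up against the wooden stop batten, standing square with its castors trailing. Then press the black knob of its floor lock all the way down so that it stays parked, keeping both jars upright in its tray and leaving the other things on the bench where they are.

Things in the scene. Friction and masses are not known exactly. Their poses are not given: they have to be found in the camera images.
- caddy: small wooden tray caddy on four 25 mm wheels, 210 mm long, 156 mm wide over its wheel bars, about 0.9 kg with its two loose jars. Origin on the bench under the tray; x points forward to the nose, y to its left. Rails reach z = 64 mm, jar tops 120 and 113 mm. The front wheels do not swivel (axle at x = 60 mm), so it steers about the front axle, by its rear end. It takes 1 to 2 N to roll
- caddy_rear (a point): middle of the flat outer face of the wooden push board at the caddy's rear (caddy x = -90 mm), 50 mm above the bench. Board 130 mm wide, z = 36 to 80 mm; at both ends a cheek 6 mm thick runs 25 mm back from it (118 mm clear between the cheeks): fingers that push the board here also steer against the cheeks
- caddy_nose (a point): middle of the caddy's flat front face (caddy x = 95 mm), 50 mm above the bench
- front_left (a point): outer end of the caddy's front wheel bar on its left, 34 mm above the bench (caddy x = 60, y = 78 mm)
- front_right (a point): outer end of the front wheel bar on the right (caddy x = 60, y = -78 mm)
- rear_left (a point): outer end of the rear wheel bar on the left (caddy x = -62, y = 78 mm)
- rear_right (a point): outer end of the rear wheel bar on the right (caddy x = -62, y = -78 mm)
- castor_left (a joint): swivel angle of the rear left castor (pivot at caddy x = -62, y = 66 mm; wheel axle 18 mm off it), rad, positive counter-clockwise from above: 0 = trails straight behind its pivot; starts turned aside. Some 60 to 80 mm of straight forward pushing brings it near 0
- castor_right (a joint): the same for the rear right castor (pivot at caddy x = -62, y = -66 mm)
- floor_lock (a joint): push-down floor lock: black knob of 26 mm diameter on a stem at caddy x = -58 mm, y = 0. 0 = up; pressing it straight down about 8 mm (0.008 m; takes about 4 N) sets its rubber foot on the bench, where it stays by friction
- lock_top (a point): middle of the top of the lock's knob; 96 mm above the bench when up, 88 mm when set
- bay: parking bay fixed on the bench: wooden stop batten 160 mm long, 22 mm thick, 58 mm high and two lines of masking tape 15 mm wide that run about 200 mm out from it towards the caddy, inner edges 180 mm apart. Origin on the bench at the middle of the batten's near face; x points into the batten (the direction in which the caddy drives in), y to the left of that, tape inner edges at y = +-90 mm
- jar_cobalt: glaze jar with dark lid, 61 mm diameter, 75 mm high, standing at the front of the caddy's tray; origin at the centre of its underside
- jar_honey: glaze jar with pale lid, 57 mm diameter, 68 mm high, standing behind it in the tray; origin at the centre of its underside
- jar_celadon: bystander: squat glaze jar, 65 mm diameter, 62 mm high, standing on the bench; origin at the centre of its underside
- label_roll: bystander: small white roll of labels, 60 mm diameter, 26 mm high, lying flat on the bench beside the bay; origin at the centre of its underside
There are look-alikes about, which are no part of the job. Leave any blue look-alike of the jar_cobalt alone.

How it is judged (in metres and radians):
On the way, in this order (a step that is already met when the one before it is completed fails the run):
1. both rear castors trail straight (within 0.3 rad) after the caddy has rolled forward, its nose still outside the taped bay (more than 200 mm from the batten) (value of joint castor_left between -0.3 and 0.3 rad and value of joint castor_right between -0.3 and 0.3 rad and x of caddy_nose in the frame of bay below -0.2 m), for 0.1 s.
2. the caddy stands between the tape lines, nose at the batten, castors trailing, floor lock still up (y of front_left in the frame of bay between -0.095 and 0.095 m and y of front_right in the frame of bay between -0.095 and 0.095 m and y of rear_left in the frame of bay between -0.095 and 0.095 m and y of rear_right in the frame of bay between -0.095 and 0.095 m and x of caddy_nose in the frame of bay above -0.015 m and value of joint castor_left between -0.35 and 0.35 rad and value of joint castor_right between -0.35 and 0.35 rad and angle between the x axis of caddy and the x axis of bay, either way round below 0.15 rad and value of joint floor_lock below 0.003 m), for 0.1 s.
3. the floor lock is pressed down with the caddy in the bay (y of front_left in the frame of bay between -0.095 and 0.095 m and y of front_right in the frame of bay between -0.095 and 0.095 m and y of rear_left in the frame of bay between -0.095 and 0.095 m and y of rear_right in the frame of bay between -0.095 and 0.095 m and x of caddy_nose in the frame of bay above -0.015 m and value of joint castor_left between -0.35 and 0.35 rad and value of joint castor_right between -0.35 and 0.35 rad and angle between the x axis of caddy and the x axis of bay, either way round below 0.15 rad and value of joint floor_lock above 0.006 m), for 0.2 s.
At the end, for the whole second after the job is handed in: Caddy at rest, nose within 15 mm of the batten, wheel bar ends at most 5 mm over the tape lines' inner edges, heading within 0.15 rad of the bay's, both castors within 0.35 rad of straight, floor lock down over 6 mm, both jars upright in the tray (all of step 3 and angle between each of jar_cobalt, jar_honey's own z axis and vertical below 0.15 rad and height (world z) of each of jar_cobalt, jar_honey above 0.03 m and horizontal distance between each of jar_cobalt, jar_honey and caddy below 0.085 m and linear speed of caddy below 0.01 m/s); the robot touches nothing.
It fails at once if the caddy is lifted or tipped (height (world z) of caddy above 0.015 m or angle between caddy's own z axis and vertical above 0.2 rad).
It fails at once if a jar in the tray is tipped over (angle between any of jar_cobalt, jar_honey's own z axis and vertical above 0.5 rad).
It fails at once if a bystander is moved by more than 25 mm (distance of any of jar_celadon, label_roll from where it was at the start of the episode above 0.025 m).
It also fails if it takes over 64 s, if anything falls off the work surface, if the arm or the gripper's body presses on something with over 40 N, if the wrist force passes 120 N, or if a joint passes its speed limit or range.

ROBOT

A 6-joint arm with a two-finger parallel gripper is mounted at the origin on the work surface; the furniture and walls round the work are solid. World frame = base frame: x ahead of the robot, y to its left, z up, the work surface at z = 0. Lengths are in mm, angles in rad, forces in N, time in s.
With the tool pointing down it reaches from about 350 to 775 mm from the base axis. Payload 5.5 kg.
Tool frame: the origin (TCP) lies between the finger pads; the fingertips stand 8 mm ahead of it and the grasp point (between the pads) lies 11 mm behind it; y points along the fingers, x is the direction in which the jaws open and shut, and the axes are right-handed (so a half turn about y gives the same grasp; the last joint's range is limited). The gripper opens to 85 mm and grips with 20 to 120 N. Pads are 22 mm wide; open, the fingers measure 114 mm over their backs; the gripper's body (76 mm by 85 mm) begins 54 mm behind the grasp point. The pads swing forward as they close: fully open they stand 13 mm farther back than shut.
Start: joints at [-1.328, 0.313, 0.046, 1.304, 0, 1.431], TCP at [214.773, -533.429, 210.423] pointing down, gripper open.
Joint ranges: [-2.76, 2.76], [-0.86, 1.69], [-1.03, 1.26], [-2.2, 2.34], [-1.47, 1.5], [-3.14, 3.14]. Speed limits (rad/s): [2.57, 2.57, 3.14, 3.14, 3.14, 3.14].

INTERFACE

Orientations are given as [roll, pitch, yaw] about the fixed x, y, z axes, in that order (R = Rz(yaw) Ry(pitch) Rx(roll)).
In Python, from bench import observe, camera, hand_in gives the robot as it stands.
- The arm moves only by the shell command python3 -m pendant 'ROWS' [FORCE]. ROWS is JSON, a list of rows, each an object with "linear": the shift along the tool's x, y, z in mm, a list of three; "roll": the turn about the tool's y in rad; "grip": the finger opening in mm, from 0 to 85.4. A call has exactly 5 rows; each row is the pose to reach, as a shift and turn from the pose measured when the call began, along the tool's axes at that moment; what a row does not reach only later rows make up. A row lasts 1/8 s, in which the tool goes at most 62.5 mm and 10.7 degrees, less where a joint would pass 70% of its speed; a pose out of reach is approached as far as the arm can. A call with a gripper value outside its range is refused whole. The fingers move at their own pace and stop on an object; FORCE is the grip in N (left out, the last holds). Time passes only in rows, so rows that repeat a pose let the fingers close, or fill a call up. It gives the time, the measured TCP pose, the force and the opening at its end, in the units of the state.
- observe(): the state, without advancing time (a new reading comes with each control period).
- camera(name): name is "scene" or "top"; returns a dict with "frame" (384x512x3 uint8, red, green, blue), "range_z" (384x512 float32, mm along the optical axis (not along the pixel's ray), 0 where there is no reading), "fx", "fy", "cx", "cy" (pixels), "dist_coeffs" ([k1, k2, p1, p2, k3] as OpenCV has them; the pictures are not rectified), "rvec" (rotation vector, rad) and "tvec" (3), from world to camera coordinates, as OpenCV has them. Camera axes: x right, y down, z forward; pixel columns grow to the right and rows downward; lengths in mm; the calibration is good to about 2 mm. A picture is of the moment at which its call begins.
- hand_in(): hands the job in, once; it reports no verdict.
The state is a dict: "time_s": time; "q": joint angles; "qd": joint speeds; "joint_torque": joint torques, N m; "ee_pos": TCP position; "tool_rot": TCP orientation; "ft_force": force on the tool from outside, world axes, zero at the start; "torque": the same for the moment, N m; "finger_gap": finger opening in mm.
Only numpy, scipy, OpenCV 4.12 (cv2) and the standard library are available. Lean on these libraries where they do the work, as an engineer would, in place of code of your own. Each camera call takes 0.05 s, during which the arm holds its last target.

## Working session

There is one attempt and no reset: what is moved stays moved. The work goes in short steps, Python scripts to look and compute and a shell command to move; the robot and the scene stay as the last step left them, time stands still between calls to the robot, and variables do not carry over. Pictures are saved under pics/ and viewed, and the job is handed in when it is done.

```bash
ls; mkdir -p pics
python3 - <<'E'
from bench import observe,camera
import cv2,numpy as np
print(observe())
for n in("scene","top"):
    c=camera(n); np.savez(f"pics/{n}0.npz",**c)
    cv2.imwrite(f"pics/{n}0.png",cv2.resize(c["frame"][:,:,::-1],(800,600),interpolation=cv2.INTER_CUBIC))
    print(n,{k:c[k] for k in c if k not in("frame","range_z")})
E
```

```text
pics
{'time_s': 0.0, 'q': array([-1.32759751e+00,  3.14003711e-01,  4.49795984e-02,  1.30360958e+00,
        1.67769501e-05,  1.43117321e+00]), 'qd': array([ 0.00059734, -0.00125477, -0.00133626,  0.00062538, -0.00040859,
       -0.00105811]), 'joint_torque': array([-3.18352169e-03, -4.80622888e+01,  2.98536372e+01,  1.90626184e-02,
       -2.72877060e-04,  1.55015704e-05]), 'ee_pos': array([ 214.63478559, -532.84350165,  209.50728604]), 'tool_rot': array([-1.57052401,  0.00181715, -1.18797416]), 'ft_force': array([-0.05447284,  0.90160264,  0.18872251]), 'torque': array([ 0.01859469, -0.01280333, -0.04055523]), 'finger_gap': 85.73931026675363}
scene {'fx': 399.53097906742175, 'fy': 399.53097906742175, 'cx': 257.36285417674134, 'cy': 194.6321419340097, 'dist_coeffs': array([-0.06517155,  0.        ,  0.        ,  0.        ,  0.        ]), 'rvec': array([ 1.85265335, -0.81669246,  0.51346036]), 'tvec': array([-275.21806088,  247.41552924,  928.21397011])}
top {'fx': 414.2024652589499, 'fy': 414.2024652589499, 'cx': 251.92227592518836, 'cy': 188.09167798492985, 'dist_coeffs': array([-0.07155062,  0.        ,  0.        ,  0.        ,  0.        ]), 'rvec': array([ 2.1792933 , -2.12301167,  0.1118507 ]), 'tvec': array([  90.08166908,  484.51315624, 1297.20032544])}
```

View pics/scene0.png

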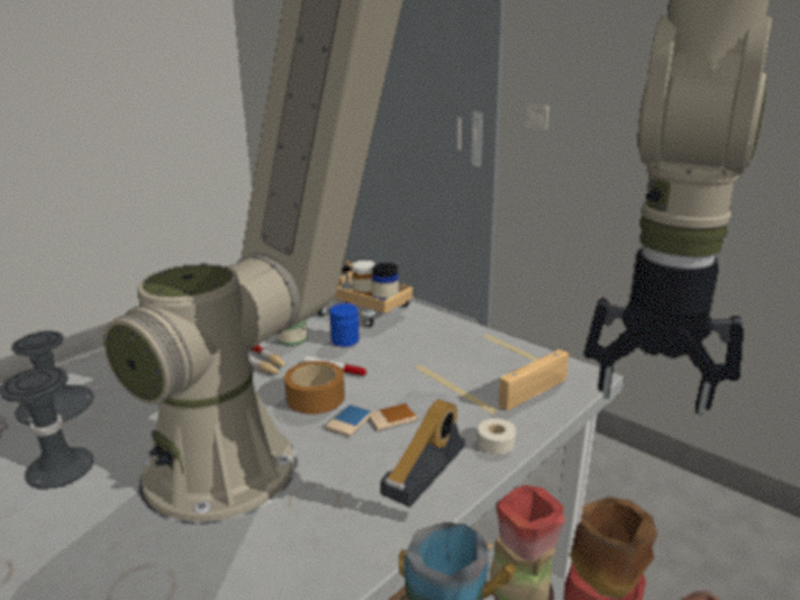

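View pics/top0.png

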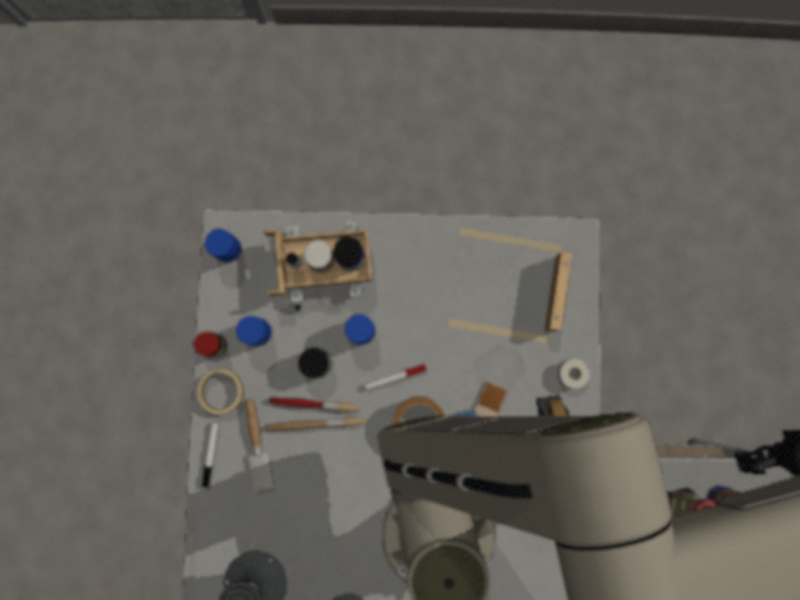

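```bash
cat > h.py <<'E'
import numpy as np,cv2
from bench import observe,camera
def K(c): return np.array([[c["fx"],0,c["cx"]],[0,c["fy"],c["cy"]],[0,0,1.]])
def plane(c,uv,z):
    uv=np.asarray(uv,float).reshape(-1,1,2)
    n=cv2.undistortPoints(uv,K(c),c["dist_coeffs"]).reshape(-1,2)
    R=cv2.Rodrigues(c["rvec"])[0]; o=-R.T@c["tvec"]
    d=np.c_[n,np.ones(len(n))]@R
    return o+d*((z-o[2])/d[:,2])[:,None]
def cloud(c):
    h,w=c["range_z"].shape; v,u=np.mgrid[:h,:w]
    n=cv2.undistortPoints(np.stack([u,v],-1).reshape(-1,1,2).astype(float),K(c),c["dist_coeffs"]).reshape(-1,2)
    Z=c["range_z"].reshape(-1,1); R=cv2.Rodrigues(c["rvec"])[0]
    P=(np.c_[n,np.ones(len(n))]*Z-c["tvec"])@R
    P[Z[:,0]<=0]=np.nan
    return P.reshape(h,w,3)
def proj(c,P): return cv2.projectPoints(np.asarray(P,float).reshape(-1,1,3),c["rvec"],c["tvec"],K(c),c["dist_coeffs"])[0].reshape(-1,2)
def shot(name,fn,crop=None,s=4):
    c=camera(name); im=c["frame"][:,:,::-1]
    if crop: u0,v0,u1,v1=crop; im=im[v0:v1,u0:u1]
    else: s=1.5625
    cv2.imwrite("pics/"+fn,cv2.resize(im,None,fx=s,fy=s,interpolation=cv2.INTER_CUBIC)); return c
E
python3 - <<'E'
import numpy as np,cv2
from h import *
c=dict(np.load("pics/top0.npz"))
P=cloud(c)
# crop
im=c["frame"][125:235,120:400,::-1]
cv2.imwrite("pics/crop0.png",cv2.resize(im,None,fx=2.8,fy=2.8,interpolation=cv2.INTER_CUBIC))
s=1/1.5625
for n,(u,v) in dict(board=(279,262),jarH=(318,254),jarC=(348,252),knob=(292,258),batten=(560,290),blue1=(222,245),blue2=(254,331),blue3=(360,329),blk=(314,363),roll=(573,375),bench=(420,300)).items():
    print(n,P[round(v*s),round(u*s)].round(1))
def ol(x):
    m=np.isfinite(P[...,2])
hsv=cv2.cvtColor(c["frame"],cv2.COLOR_RGB2HSV)
print(hsv[round(260*s),round(279*s)],hsv[round(290*s),round(560*s)],hsv[round(240*s),round(510*s)],hsv[round(300*s),round(420*s)])
E
```

```text
board [533.2 330.7  80.2]
jarH [544.7 248.5 114.1]
jarC [551.3 190.5 119.2]
knob [540.3 303.   97.4]
batten [ 494.  -231.3   55.4]
blue1 [565.3 449.2  81.5]
blue2 [395.2 375.5  72.8]
blue3 [403.9 167.5  73.5]
blk [337.1 256.1  62.5]
roll [ 325.9 -272.6    3.7]
bench [474.2  47.1  -0.5]
[ 17 104 115] [ 17 103 175] [ 21  68 147] [ 26  14 125]
```

View pics/crop0.png

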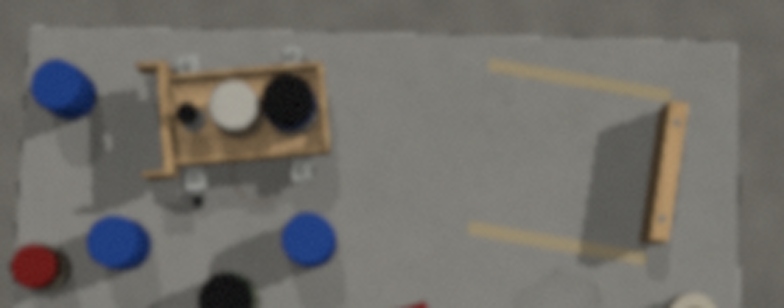

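```bash
cat > fit.py <<'E'
from h import *
def line(p):
    vx,vy,x,y=cv2.fitLine(p[:,:2].astype(np.float32),cv2.DIST_HUBER,0,.01,.01).ravel(); return np.array([vx,vy]),np.array([x,y])
def wood(c,box,zr):
    P=cloud(c); h=cv2.cvtColor(c["frame"],cv2.COLOR_RGB2HSV)
    m=(h[...,1]>60)&(h[...,0]>8)&(h[...,0]<26)&(P[...,2]>zr[0])&(P[...,2]<zr[1])
    m&=(P[...,0]>box[0])&(P[...,0]<box[1])&(P[...,1]>box[2])&(P[...,1]<box[3])
    v,u=np.nonzero(m); return m,np.c_[u,v]
def rect(c,box,zr,z):
    m,uv=wood(c,box,zr)
    Q=plane(c,uv,z)[:,:2]
    r=cv2.minAreaRect(Q.astype(np.float32)); return r,cv2.boxPoints(r),Q
def tape(c,box):
    h=cv2.cvtColor(c["frame"],cv2.COLOR_RGB2HSV); P=cloud(c)
    m=(h[...,1]>38)&(h[...,0]>12)&(h[...,0]<30)&(abs(P[...,2])<15)&(P[...,0]>box[0])&(P[...,0]<box[1])&(P[...,1]>box[2])&(P[...,1]<box[3])
    v,u=np.nonzero(m); return plane(c,np.c_[u,v],0)[:,:2]
E
python3 - <<'E'
from fit import *
c=dict(np.load("pics/top0.npz"))
r,b,Q=rect(c,(350,650,-300,-180),(45,70),58); print("batten",r,b.round(1),len(Q))
for bx in((500,620,-230,60),(380,450,-240,60)):
    Q=tape(c,bx); d,p=line(Q); r=cv2.minAreaRect(Q.astype(np.float32)); print("tape",len(Q),np.degrees(np.arctan2(d[1],d[0])),p,r)
r,b,Q=rect(c,(440,660,100,390),(50,72),64); print("rails",r,b.round(1),len(Q))
r,b,Q=rect(c,(440,660,290,390),(73,90),80); print("board",r,b.round(1),len(Q))
h=cv2.cvtColor(c["frame"],cv2.COLOR_RGB2HSV);P=cloud(c)
for n,z,m in(("knob",96,(P[...,2]>88)&(P[...,2]<104)&(P[...,1]>285)&(P[...,1]<325)),("honey",113,(P[...,2]>106)&(P[...,1]>215)&(P[...,1]<285)),("cobalt",120,(P[...,2]>106)&(P[...,1]>150)&(P[...,1]<218))):
    v,u=np.nonzero(m); print(n,len(u),cv2.minEnclosingCircle(plane(c,np.c_[u,v],z)[:,:2].astype(np.float32)))
E
```

```text
batten ((495.4773864746094, -231.1562957763672), (25.224817276000977, 158.5885772705078), 81.32355499267578) [[ 415.2 -231.7]
 [ 572.  -255.6]
 [ 575.8 -230.7]
 [ 419.  -206.7]] 391
tape 264 82.25905 [ 606.63007 -139.99977] ((596.85791015625, -152.17129516601562), (219.64630126953125, 85.23126220703125), 59.28432846069336)
tape 353 81.95621 [ 415.12103  -116.090515] ((414.9931335449219, -125.66899871826172), (55.37507247924805, 224.37646484375), 3.309849500656128)
rails ((547.6992797851562, 253.96075439453125), (127.4666976928711, 200.24632263183594), 8.904787063598633) [[469.2 343. ]
 [500.2 145.2]
 [626.2 164.9]
 [595.2 362.7]] 444
board ((535.7578125, 338.6092529296875), (131.0528106689453, 41.19322204589844), 5.921072006225586) [[468.5 352.3]
 [472.7 311.4]
 [603.1 324.9]
 [598.8 365.9]] 173
knob 54 ((539.4678344726562, 304.10235595703125), 12.477434158325195)
honey 258 ((549.2179565429688, 242.09654235839844), 35.45210266113281)
cobalt 284 ((552.4944458007812, 192.5678253173828), 30.248891830444336)
```

```bash
cat > mv.py <<'E'
import numpy as np
from bench import observe
from scipy.spatial.transform import Rotation as R
def rows(T):
    "T list of (x,y,z,yaw)"
    o=observe(); M=R.from_euler("xyz",o["tool_rot"]).as_matrix(); p=o["ee_pos"]
    yaw=o["tool_rot"][2]
    for x,y,z,w in T:
        l=M.T@(np.array([x,y,z])-p); d=(w-yaw+np.pi)%(2*np.pi)-np.pi
        print([round(a,1) for a in l],"roll",round(-d,3))
def st():
    o=observe(); print(round(o["time_s"],2),o["ee_pos"].round(1),o["tool_rot"].round(4),"F",o["ft_force"].round(2),"gap",round(o["finger_gap"],1))
E
python3 - <<'E'
from mv import *
T=[]
for i in range(1,6):
    a=np.radians(-68+11*i*0.55*0.8); r=575
    T.append((r*np.cos(a),r*np.sin(a),210,-1.188+.1*i*.8))
rows(T)
E
```

```text
[np.float64(-1.6), np.float64(-0.4), np.float64(49.1)] roll -0.08
[np.float64(-7.8), np.float64(-0.4), np.float64(97.3)] roll -0.16
[np.float64(-18.0), np.float64(-0.3), np.float64(144.7)] roll -0.24
[np.float64(-32.2), np.float64(-0.3), np.float64(191.2)] roll -0.32
[np.float64(-50.3), np.float64(-0.3), np.float64(236.3)] roll -0.4
```

```bash
python3 -m pendant '[{"linear":[-2,0,49],"roll":-0.08,"grip":85},{"linear":[-8,0,97],"roll":-0.16,"grip":85},{"linear":[-18,0,145],"roll":-0.24,"grip":85},{"linear":[-32,0,191],"roll":-0.32,"grip":85},{"linear":[-50,0,236],"roll":-0.4,"grip":85}]'
python3 -m pendant '[{"linear":[-2,0,49],"roll":-0.08,"grip":85},{"linear":[-8,0,97],"roll":-0.16,"grip":85},{"linear":[-18,0,145],"roll":-0.24,"grip":85},{"linear":[-32,0,191],"roll":-0.32,"grip":85},{"linear":[-50,0,236],"roll":-0.4,"grip":85}]'
python3 -m pendant '[{"linear":[-2,0,49],"roll":-0.08,"grip":85},{"linear":[-8,0,97],"roll":-0.16,"grip":85},{"linear":[-18,0,145],"roll":-0.24,"grip":85},{"linear":[-32,0,191],"roll":-0.32,"grip":85},{"linear":[-50,0,236],"roll":-0.4,"grip":85}]'
python3 - <<'E'
from mv import *
st(); rows([(531.5,383,200,0.105),(531.5,383,150,0.105)])
E
```

```text
time_s: 0.72
ee_pos: [415.9, -397.2, 209.1]
tool_rot: [-1.57, 0.002, -0.785]
ft_force: [-0.2, -0.9, -0.6]
finger_gap: 84.9
time_s: 1.35
ee_pos: [548.0, -193.5, 208.9]
tool_rot: [-1.569, 0.002, -0.383]
ft_force: [-0.3, -0.7, 0.4]
finger_gap: 85.1
time_s: 1.98
ee_pos: [589.6, 45.7, 208.7]
tool_rot: [-1.568, 0.002, 0.02]
ft_force: [1.0, 0.6, -0.5]
finger_gap: 84.7
1.98 [589.6  45.7 208.7] [-1.568   0.0025  0.0198] F [ 0.99  0.59 -0.5 ] gap 84.7
[np.float64(-51.4), np.float64(9.8), np.float64(338.3)] roll -0.085
[np.float64(-51.3), np.float64(59.8), np.float64(338.2)] roll -0.085
```

```bash
python3 -m pendant '[{"linear":[-8,0,55],"roll":-0.02,"grip":85},{"linear":[-17,0,110],"roll":-0.04,"grip":85},{"linear":[-26,0,165],"roll":-0.06,"grip":85},{"linear":[-34,0,220],"roll":-0.08,"grip":85},{"linear":[-43,0,275],"roll":-0.085,"grip":85}]'
python3 -m pendant '[{"linear":[-3,0,40],"roll":0,"grip":85},{"linear":[-3,0,63],"roll":0,"grip":85},{"linear":[-3,20,63],"roll":0,"grip":85},{"linear":[-3,40,63],"roll":0,"grip":85},{"linear":[-3,60,63],"roll":0,"grip":85}]'
python3 - <<'E'
from mv import *
from h import *
st()
shot("top","top1.png",(110,120,270,240),5)
shot("scene","scene1.png",(150,130,310,250),5); st()
rows([(531.5,383,50,0.105)])
E
```

```text
time_s: 2.6
ee_pos: [540.5, 321.5, 209.1]
tool_rot: [-1.568, 0.003, 0.105]
ft_force: [0.6, -0.0, 0.0]
finger_gap: 84.7
time_s: 3.22
ee_pos: [531.0, 383.2, 148.3]
tool_rot: [-1.569, 0.003, 0.104]
ft_force: [-0.5, -0.1, -0.2]
finger_gap: 85.3
3.23 [531.  383.2 148.3] [-1.5687  0.0033  0.1042] F [-0.46 -0.06 -0.18] gap 85.3
3.33 [529.6 382.3 146.4] [-1.5705  0.0077  0.104 ] F [-0.55  0.33 -1.36] gap 84.8
[np.float64(2.7), np.float64(96.4), np.float64(0.4)] roll -0.001
```

View pics/top1.png

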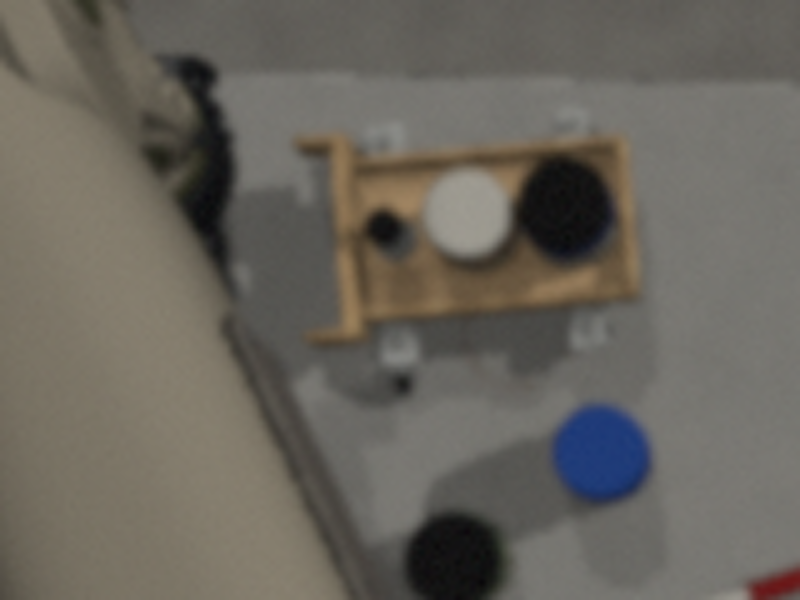

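View pics/scene1.png

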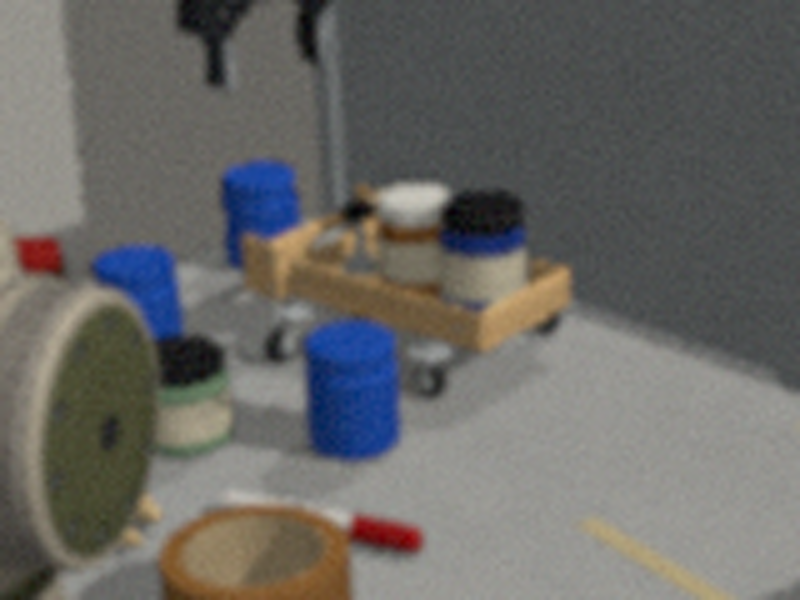

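Candidates in top crop: the wooden caddy with its two jars (490,230) is the only wheeled tray with a push board. Lids (470,215) pale and (568,208) black are the tray jars. The blue look-alikes, (600,452) here and two more at full-picture (222,245) and (254,331), and the black-lidded celadon (455,560) are left alone. Choice: the caddy, approached behind its push board (343,240).

Run:
```python
from h import *
from fit import line
c=dict(np.load("pics/top0.npz"))
f=lambda p:np.array(p)/5.+[110-.4,120-.4]
for n,p,z in(("Lrail",[(345,158),(625,138)],64),("Rrail",[(365,320),(638,298)],64),("boardrear",[(331,140),(348,340)],80),("boardfront",[(350,140),(364,340)],80),("nose",[(630,140),(640,295)],64),("cheekends",[(295,146),(308,336)],80),("knob",[(385,228),(385,229)],96)):
    a,b=plane(c,f(p),z)[:,:2]; print(n,a.round(1),b.round(1),"dir",np.degrees(np.arctan2(*(b-a)[::-1])).round(1))
```

```text
Lrail [589.9 337.9] [606.8 160.4] dir -84.6
Rrail [486.6 320.1] [504.8 149. ] dir -83.9
boardrear [597.9 344.1] [471.8 327.1] dir -172.3
boardfront [598.1 332.1] [472.  317.1] dir -173.2
nose [605.6 157.2] [506.7 147.8] dir -174.5
cheekends [593.6 366.7] [473.7 352.2] dir -173.1
knob [539.9 304.4] [539.3 304.4] dir -177.3
```

```bash
python3 -m pendant '[{"linear":[2,20,1],"roll":0,"grip":85},{"linear":[2.5,45,1],"roll":0,"grip":85},{"linear":[2.5,70,1],"roll":0,"grip":85},{"linear":[2.5,92,1],"roll":0,"grip":85},{"linear":[2.5,97,1],"roll":0,"grip":85}]'
python3 - <<'E'
from mv import *
from h import *
c=shot("top","top2.png",(110,120,270,240),5)
shot("scene","scene2.png",(150,130,310,250),5); st()
rows([(531.3,382,50,0.105),(535.1,346.6,50,.105)])
E
```

```text
time_s: 3.95
ee_pos: [530.7, 382.6, 48.4]
tool_rot: [-1.572, 0.01, 0.103]
ft_force: [0.8, -0.3, -0.4]
finger_gap: 84.8
4.05 [531.4 383.2  49.6] [-1.5707  0.008   0.1034] F [ 0.34 -0.39  0.46] gap 84.9
[np.float64(-0.2), np.float64(-0.4), np.float64(-1.2)] roll -0.002
[np.float64(-0.1), np.float64(-0.4), np.float64(-36.8)] roll -0.002
```

View pics/top2.png

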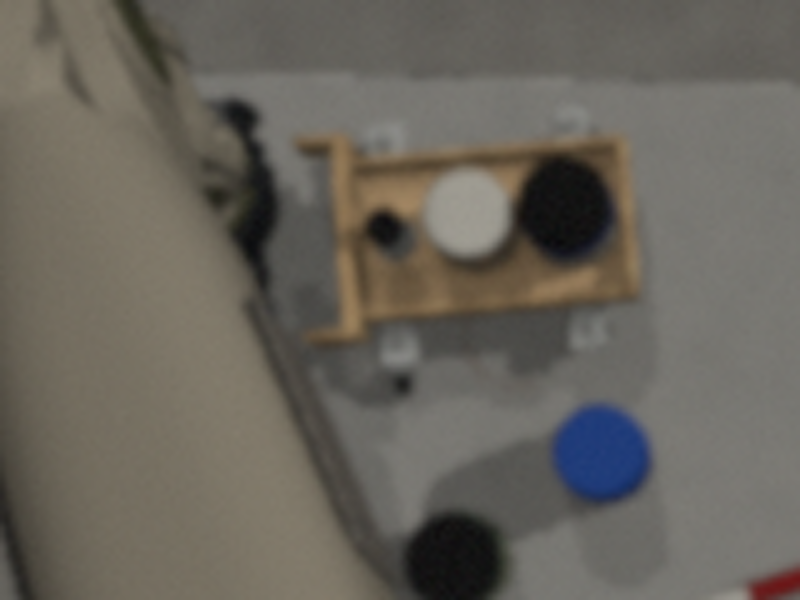

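View pics/scene2.png

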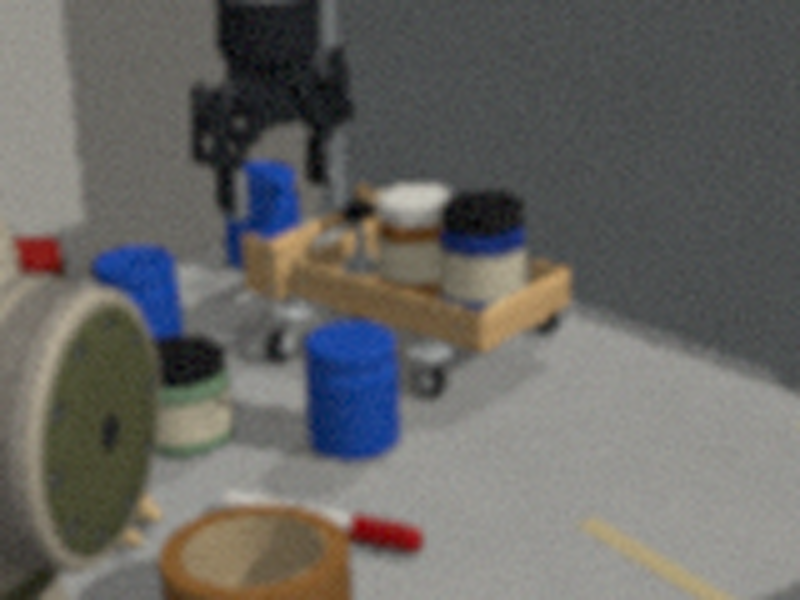

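Run:
```python
from h import *
c=dict(np.load("pics/scene0.npz"))
t=np.array([531.4,383.2]);x=np.array([.995,.103]);z=np.array([-.103,.995])
for n,s in(("R",-1),("L",1)):
  for w in (42.5,57):
    for h in(42,55,80):
      print(n,w,h,((proj(c,[*(t+s*w*x-11*z),h])-[150,130])*5).round())
P=cloud(camera("scene"))
Q=P[130+20:130+60,150+35:150+70].reshape(-1,3)
d=(Q[:,:2]-t)@np.c_[x,z]
m=(abs(d[:,0])<75)&(abs(d[:,1])<40)&(Q[:,2]>20)
for lo in range(20,120,6):
    k=m&(Q[:,2]>=lo)&(Q[:,2]<lo+6)
    if k.sum(): print(lo,k.sum(),d[k].min(0).round(),d[k].max(0).round())
```

```text
R 42.5 42 [[250. 271.]]
R 42.5 55 [[249. 254.]]
R 42.5 80 [[246. 223.]]
R 57 42 [[236. 277.]]
R 57 55 [[235. 261.]]
R 57 80 [[232. 228.]]
L 42.5 42 [[328. 236.]]
L 42.5 55 [[327. 220.]]
L 42.5 80 [[325. 190.]]
L 57 42 [[341. 231.]]
L 57 55 [[340. 215.]]
L 57 80 [[338. 184.]]
38 8 [-64. -40.] [53. 40.]
44 5 [-64. -35.] [-59. -25.]
50 6 [-62. -38.] [44. 40.]
56 4 [-63. -34.] [50. 40.]
62 7 [-66. -37.] [-58. -24.]
68 5 [-62. -34.] [-58. -21.]
74 5 [-64. -40.] [-60. -22.]
80 6 [-63. -38.] [43. 13.]
86 12 [-49. -12.] [52. 11.]
92 18 [-57. -13.] [50.  8.]
98 18 [-55. -14.] [49. 10.]
104 20 [-58. -14.] [51. 13.]
110 16 [-56. -13.] [50. 11.]
116 20 [-57. -13.] [57. 13.]
```

Run:
```python
from h import *
c=camera("scene"); im=c["frame"][125:190,180:245,::-1]
im=cv2.convertScaleAbs(im,alpha=1.6,beta=20)
cv2.imwrite("pics/f3.png",cv2.resize(im,None,fx=9,fy=9,interpolation=cv2.INTER_NEAREST))
P=cloud(c)
t=np.array([531.4,383.2]);x=np.array([.995,.103]);z=np.array([-.103,.995])
for v in range(148,184,2):
    print(v,[("%d/%d/%d"%(*(np.c_[x,z].T@(P[v,u,:2]-t)),P[v,u,2])) if P[v,u,2]==P[v,u,2] else "-" for u in range(190,220,2)])
```

```text
148 ['-64/2/183', '-64/-7/185', '-60/-13/185', '-39/-1/178', '-34/-6/177', '-26/-8/175', '-17/-9/174', '-14/-16/174', '-6/-18/172', '14/-8/165', '12/-20/167', '25/-17/164', '62/7/150', '76/10/146', '59/-15/155']
150 ['-66/1/177', '-65/-8/178', '-59/-12/177', '-32/6/167', '-34/-5/170', '-28/-9/169', '-26/-17/170', '-18/-20/168', '0/-10/161', '10/-11/159', '21/-10/156', '24/-18/156', '38/-14/152', '70/5/140', '63/-11/145']
152 ['-63/5/168', '-68/-10/172', '-60/-11/170', '-26/13/157', '-24/4/158', '-24/-5/159', '-25/-16/162', '-11/-12/157', '1/-9/153', '8/-13/152', '36/4/141', '30/-11/146', '36/-16/145', '56/-7/138', '61/-13/138']
154 ['-68/0/163', '-69/-10/165', '-60/-11/163', '-40/0/155', '1163/1241/-397', '-37/-17/158', '-27/-17/155', '-10/-10/149', '1141/1129/-371', '1145/1110/-368', '1144/1088/-364', '45/3/131', '40/-12/136', '51/-11/133', '1138/997/-345']
156 ['-60/9/151', '-66/-6/156', '-61/-11/156', '-38/2/147', '-41/-10/150', '-37/-16/150', '-29/-18/148', '1155/1166/-398', '1162/1151/-397', '1145/1113/-385', '1150/1096/-383', '46/4/123', '48/-3/124', '52/-10/124', '1161/1020/-3
[... 2153 characters left out ...]
, '42/39/35', '-39/-52/82', '-34/-57/81', '-21/-54/77', '-11/-55/74', '128/68/1', '130/59/3']
178 ['1176/1374/-639', '1168/1341/-630', '62/130/0', '24/78/24', '-64/-26/77', '-60/-32/77', '-58/-40/78', '-56/-48/79', '-50/-52/78', '-46/-58/78', '-33/-55/73', '-26/-59/72', '106/59/2', '-', '6/-57/60']
180 ['32/122/3', '39/118/1', '45/113/0', '25/80/15', '24/67/18', '-60/-31/69', '-61/-42/71', '-60/-51/73', '-58/-59/74', '-44/-55/69', '-35/-56/66', '-25/-57/63', '-14/-56/59', '0/-52/53', '9/-53/51']
182 ['18/108/2', '24/102/1', '32/100/0', '21/77/8', '20/65/11', '-61/-31/61', '-63/-43/65', '-61/-52/66', '-56/-57/66', '-45/-55/61', '-47/-68/65', '-27/-58/56', '-8/-49/48', '-4/-56/48', '2/-60/47']
```

View pics/f3.png

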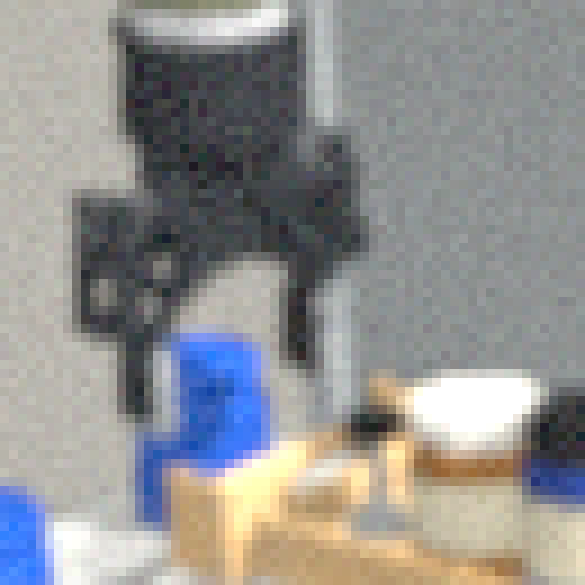

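The picture shows the fingertips (scene crop ≈(130,410) and (300,360)) at about z≈86 by range, though the TCP reads 50. The reported height is about 33 mm off from what the camera sees, so I'll lower it by about 34 mm, checking with the camera and force.

```bash
python3 -m pendant '[{"linear":[0,8,0],"roll":0,"grip":85},{"linear":[0,16,0],"roll":0,"grip":85},{"linear":[0,24,0],"roll":0,"grip":85},{"linear":[0,32,0],"roll":0,"grip":85},{"linear":[0,34,0],"roll":0,"grip":85}]'
python3 - <<'E'
from mv import *
from h import *
c=camera("scene"); im=c["frame"][125:190,180:245,::-1]
im=cv2.convertScaleAbs(im,alpha=1.6,beta=20)
cv2.imwrite("pics/f4.png",cv2.resize(im,None,fx=9,fy=9,interpolation=cv2.INTER_NEAREST))
st()
P=cloud(c)
t=observe()["ee_pos"][:2];x=np.array([.995,.103]);z=np.array([-.103,.995])
for v in range(164,190,2):
    print(v,[("%d/%d/%d"%(*(np.c_[x,z].T@(P[v,u,:2]-t)),P[v,u,2])) if P[v,u,2]>-5 else "-" for u in range(192,220,2)])
E
```

```text
time_s: 4.78
ee_pos: [531.2, 383.4, 15.6]
tool_rot: [-1.571, 0.008, 0.104]
ft_force: [-0.1, -0.8, -0.0]
finger_gap: 84.9
4.83 [531.4 383.6  15.8] [-1.5703  0.0073  0.1038] F [-0.11 -0.87 -0.52] gap 85.0
164 ['-66/-3/126', '-64/-12/127', '-41/1/117', '-37/-3/117', '-39/-16/120', '-31/-18/118', '-9/-6/110', '59/52/78', '64/46/77', '-', '41/2/93', '45/-4/93', '50/-10/93', '-']
166 ['-', '-62/-9/118', '-40/3/109', '-46/-12/114', '-41/-17/113', '-33/-19/111', '42/47/75', '42/36/77', '61/43/70', '-', '45/6/83', '47/-1/84', '50/-8/84', '-']
168 ['-', '-62/-8/110', '25/74/66', '-47/-13/107', '-35/-10/102', '36/52/68', '42/48/67', '47/42/67', '60/44/62', '-', '47/9/73', '42/-5/78', '50/-8/76', '-']
170 ['-72/-7/105', '-65/-10/104', '-54/-9/100', '-51/-16/101', '32/60/59', '33/51/60', '38/45/60', '48/43/57', '56/40/56', '-', '48/10/65', '44/-3/69', '46/-12/70', '-']
172 ['-', '-67/-11/97', '-48/-2/89', '-52/-16/93', '28/56/53', '30/47/54', '37/43/53', '45/41/51', '55/40/48', '-', '42/5/59', '41/-5/62', '46/-11/62', '-9/-74/92']
174 ['-', '-52/4/81', '-51/-3/83', '-45/-8/82', '27/57/44', '33/52
[... 711 characters left out ...]
61/-32/61', '-60/-41/63', '-61/-52/66', '-55/-56/65', '-45/-56/61', '-46/-67/65', '-25/-56/55', '-12/-54/50', '-5/-58/49', '4/-58/45']
184 ['12/90/0', '13/80/1', '18/74/1', '24/69/0', '-63/-33/54', '-61/-41/56', '-57/-48/56', '-58/-58/59', '-47/-58/55', '-45/-66/56', '-44/-74/58', '-44/-85/60', '-47/-97/64', '-42/-102/64']
186 ['-1/77/0', '1/68/0', '6/62/0', '9/54/1', '-62/-32/46', '-61/-40/48', '-66/-56/53', '-58/-58/51', '-47/-57/47', '-49/-69/51', '-45/-74/50', '-45/-85/53', '-50/-99/58', '-45/-104/58']
188 ['-22/55/3', '-14/52/1', '-9/47/0', '-5/39/1', '-3/31/2', '-60/-38/39', '-60/-49/42', '-58/-57/43', '-49/-58/40', '-42/-61/39', '-47/-76/44', '-44/-83/44', '-45/-94/47', '-44/-102/49']
```

View pics/f4.png

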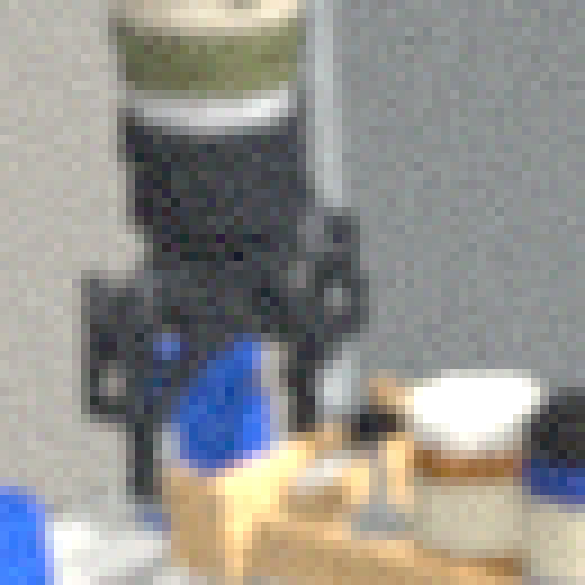

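```bash
python3 -m pendant '[{"linear":[0,0,-9],"roll":0,"grip":85},{"linear":[0,0,-18],"roll":0,"grip":85},{"linear":[0,0,-26],"roll":0,"grip":85},{"linear":[0,0,-34],"roll":0,"grip":85},{"linear":[0,0,-40],"roll":0,"grip":85}]'
python3 - <<'E'
from mv import *
from h import *
st()
c=shot("top","top3.png",(110,120,270,240),5)
shot("scene","scene3.png",(150,130,310,250),5); st()
E
```

```text
time_s: 5.45
ee_pos: [535.8, 343.5, 16.0]
tool_rot: [-1.57, 0.007, 0.104]
ft_force: [-0.2, 1.2, 0.7]
finger_gap: 84.9
5.45 [535.8 343.5  16. ] [-1.5695  0.0068  0.1036] F [-0.18  1.17  0.66] gap 84.9
5.55 [535.7 343.   15.9] [-1.5706  0.0072  0.1029] F [ 0.27 -0.32  0.39] gap 85.1
```

View pics/top3.png

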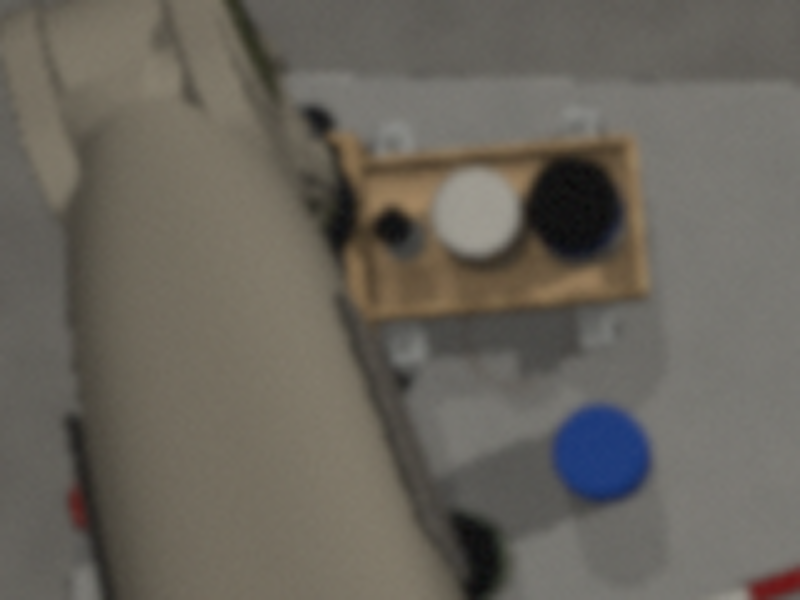

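View pics/scene3.png

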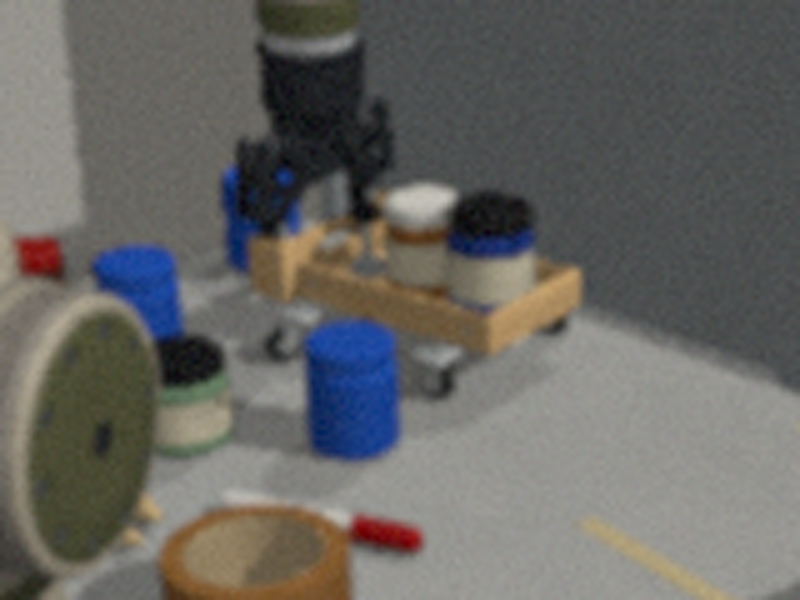

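Caddy moved about 2 px (≈6 mm) to the right, still straight, with the fingers between the cheeks. I'll continue the straight push.

```bash
python3 -m pendant '[{"linear":[0,0,-8],"roll":0,"grip":85},{"linear":[0,0,-16],"roll":0,"grip":85},{"linear":[0,0,-24],"roll":0,"grip":85},{"linear":[0,0,-32],"roll":0,"grip":85},{"linear":[0,0,-40],"roll":0,"grip":85}]'
python3 -m pendant '[{"linear":[0,0,-8],"roll":0,"grip":85},{"linear":[0,0,-16],"roll":0,"grip":85},{"linear":[0,0,-24],"roll":0,"grip":85},{"linear":[0,0,-32],"roll":0,"grip":85},{"linear":[0,0,-40],"roll":0,"grip":85}]'
python3 - <<'E'
from mv import *
from h import *
c=shot("top","top4.png",(110,120,270,240),5);np.savez("pics/top4.npz",**c)
shot("scene","scene4.png",(170,130,330,250),5); st()
E
```

```text
time_s: 6.18
ee_pos: [539.9, 302.6, 15.9]
tool_rot: [-1.571, 0.007, 0.103]
ft_force: [1.0, 1.7, -0.3]
finger_gap: 85.1
time_s: 6.8
ee_pos: [544.1, 262.3, 15.9]
tool_rot: [-1.571, 0.007, 0.103]
ft_force: [0.7, 1.5, 0.6]
finger_gap: 84.7
6.9 [543.9 261.6  15.8] [-1.5716  0.0078  0.1015] F [ 0.04 -0.52  0.21] gap 84.8
```

View pics/top4.png

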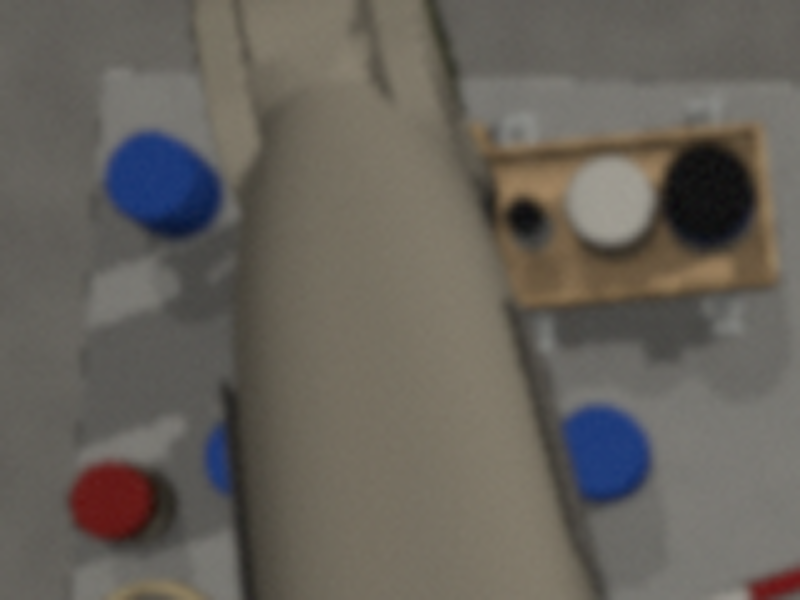

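View pics/scene4.png

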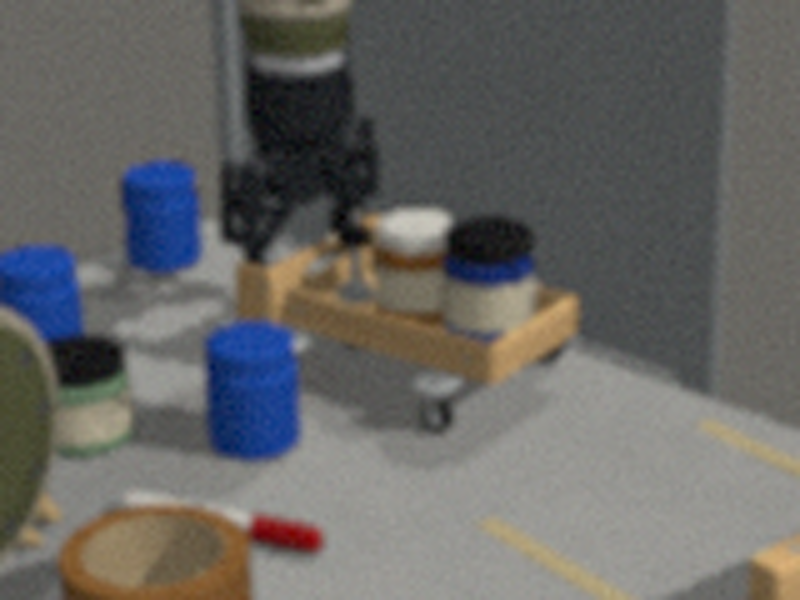

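```bash
cat > pose.py <<'E'
from fit import *
B=np.array([498.,-219.5]); hb=np.radians(-98.2)
def blob(c,z,zr,cen,rad):
    P=cloud(c); m=(P[...,2]>zr[0])&(P[...,2]<zr[1])&(np.hypot(P[...,0]-cen[0],P[...,1]-cen[1])<rad)
    v,u=np.nonzero(m); return plane(c,np.c_[u,v],z)[:,:2].mean(0)
def caddy(c,guess):
    "guess origin(x,y),heading rad; refine heading by long rails, position by knob"
    g=np.array(guess[:2]);th=guess[2]
    P=cloud(c); h=cv2.cvtColor(c["frame"],cv2.COLOR_RGB2HSV)
    m=(h[...,1]>60)&(h[...,0]>8)&(h[...,0]<26)&(P[...,2]>56)&(P[...,2]<72)
    v,u=np.nonzero(m); Q=plane(c,np.c_[u,v],64)[:,:2]
    for _ in range(4):
        f=np.array([np.cos(th),np.sin(th)]);l=np.array([-f[1],f[0]])
        a=(Q-g)@f;b=(Q-g)@l
        out=[]
        for s in(1,-1):
            k=(a>-60)&(a<80)&(abs(s*b-50)<12)
            if k.sum()>15:
                d,p=line(Q[k]); d*=np.sign(d@f); out.append((k.sum(),np.arctan2(d[1],d[0]),((p-g)@l)))
        th2=np.average([o[1] for o in out],weights=[o[0] for o in out])
        k=blob(c,96,(86,104),g-58*f,16)
        th=th2; g=k+58*np.array([np.cos(th),np.sin(th)])
    print("rails",[(o[0],np.degrees(o[1]).round(1),o[2].round(1)) for o in out],"knob",k.round(1))
    f=np.array([np.cos(th),np.sin(th)]);l=np.array([-f[1],f[0]])
    k=(a>85)&(a<102)&(abs(b)<40)
    if k.any(): print("nose x",np.median(a[k]).round(1),k.sum())
    return g,th
def inbay(g,th):
    f=np.array([np.cos(hb),np.sin(hb)]);l=np.array([-f[1],f[0]])
    c=lambda x,y:np.array([np.cos(th)*x-np.sin(th)*y,np.sin(th)*x+np.cos(th)*y])+g-B
    for n,p in dict(orig=(0,0),nose=(95,0),axle=(60,0),FL=(60,78),FR=(60,-78),RL=(-62,78),RR=(-62,-78)).items():
        q=c(*p); print(n,round(q@f,1),round(q@l,1),end="; ")
    print("rel heading",round(th-hb,3))
E
python3 - <<'E'
from pose import *
c=dict(np.load("pics/top0.npz")); g,th=caddy(c,(545.6,246.3,np.radians(-84))); print(g,np.degrees(th)); inbay(g,th)
c=dict(np.load("pics/top4.npz")); g,th=caddy(c,(554.6,160.3,np.radians(-84))); print(g,np.degrees(th)); inbay(g,th)
E
```

```text
rails [(np.int64(99), np.float32(-83.4), np.float64(49.1)), (np.int64(96), np.float32(-83.6), np.float64(-48.5))] knob [539.3 304.4]
nose x 89.0 49
[545.86145063 246.75544198] -83.49942229167556
orig -468.3 -19.1; nose -376.4 5.0; axle -410.3 -3.9; FL -430.1 71.5; FR -390.5 -79.4; RL -548.1 40.6; RR -508.5 -110.3; rel heading 0.257
rails [(np.int64(98), np.float32(-83.1), np.float64(49.4)), (np.int64(98), np.float32(-83.0), np.float64(-48.5))] knob [547.9 220.3]
nose x 91.7 49
[554.87843105 162.74448815] -83.06650672326897
orig -386.4 1.8; nose -294.7 26.6; axle -328.5 17.4; FL -348.9 92.7; FR -308.2 -57.9; RL -466.7 60.9; RR -425.9 -89.7; rel heading 0.264
```

```bash
cat > plan.py <<'E'
from pose import *
def plan(x,y,th,segs,yawoff=0.0,lat=0.0,gap=161.,ds=2.):
    "segs: (len, dtheta). prints tool poses. x,y axle in bay frame. lat: tool offset left"
    f=np.array([np.cos(hb),np.sin(hb)]);l=np.array([-f[1],f[0]]); out=[];cas=0.
    for L,dt in segs:
        n=int(round(L/ds))
        for i in range(n):
            k=dt/L; th+=k*ds/2; x+=ds*np.cos(th);y+=ds*np.sin(th); th+=k*ds/2
            H=hb+th; F=np.array([np.cos(H),np.sin(H)]);N=np.array([-F[1],F[0]])
            ax=B+x*f+y*l; tool=ax-gap*F+lat*N
            rl=ax-122*F+78*N
            # castor approx trailing
            cas+=ds/18*(-(np.sin(cas)) - k*122*np.cos(cas))
            out.append((tool[0],tool[1],H+np.pi/2-0+yawoff,x+35,y,th,rl[0],cas))
    return np.array(out)
E
python3 - <<'E'
from plan import *
c=dict(np.load("pics/top0.npz"))
print(plane(c,[(210/1.5625,211/1.5625),(400/1.5625,213/1.5625),(595/1.5625,219/1.5625)],0).round())
for hold in(-.12,-.16,-.2):
  for segs in ([(110,hold-.255),(70,0),(60,-hold),(55,0)],):
    o=plan(-328.5,17.4,.255,segs); print(hold,o[-1].round(2),"max RLx",o[:,6].max().round(),"maxy",o[:,4].max().round(1)); print(o[::15,[3,4,5,6,7]].round(2))
E
```

```text
[[ 656.  504.    0.]
 [ 660.   94.    0.]
 [ 657. -322.    0.]]
-0.12 [ 5.3849e+02 -2.8280e+01 -1.4000e-01  9.6000e-01  1.2800e+01 -0.0000e+00
  6.1013e+02 -1.0000e-02] max RLx 661.0 maxy 26.9
[[-2.9156e+02  1.7900e+01  2.5000e-01  6.2707e+02  5.0000e-02]
 [-2.6216e+02  2.3770e+01  1.5000e-01  6.4157e+02  3.4000e-01]
 [-2.3230e+02  2.6610e+01  4.0000e-02  6.5219e+02  3.9000e-01]
 [-2.0232e+02  2.6380e+01 -6.0000e-02  6.5883e+02  3.9000e-01]
 [-1.7248e+02  2.3340e+01 -1.2000e-01  6.5774e+02  2.0000e-01]
 [-1.4269e+02  1.9750e+01 -1.2000e-01  6.4994e+02  3.0000e-02]
 [-1.1291e+02  1.6160e+01 -1.2000e-01  6.4175e+02 -2.0000e-02]
 [-8.3020e+01  1.3580e+01 -6.0000e-02  6.2887e+02 -2.0000e-01]
 [-5.3040e+01  1.2800e+01 -0.0000e+00  6.1783e+02 -2.1000e-01]
 [-2.3040e+01  1.2800e+01 -0.0000e+00  6.1355e+02 -4.0000e-02]]
-0.16 [ 5.3247e+02 -2.6890e+01 -1.4000e-01  4.4000e-01  6.6400e+00  0.0000e+00
  6.0411e+02 -1.0000e-02] max RLx 663.0 maxy 26.0
[[-2.9156e+02  1.7900e+01  2.5000e-01  6.2716e+02  5.0000e-02]
 [-2.6212e+02  2.3590e+01  1.3000e-01  6.4280e+02  3.8000e-01]
 [-2.3223e+02  2.5910
[... 542 characters left out ...]
000e-01 -0.0000e+00
  5.9814e+02 -1.0000e-02] max RLx 664.0 maxy 25.2
[[-2.9156e+02  1.7900e+01  2.5000e-01  6.2725e+02  6.0000e-02]
 [-2.6209e+02  2.3400e+01  1.2000e-01  6.4402e+02  4.1000e-01]
 [-2.3217e+02  2.5220e+01 -0.0000e+00  6.5583e+02  4.6000e-01]
 [-2.0225e+02  2.3310e+01 -1.3000e-01  6.6250e+02  4.7000e-01]
 [-1.7273e+02  1.8010e+01 -2.0000e-01  6.5996e+02  2.3000e-01]
 [-1.4332e+02  1.2050e+01 -2.0000e-01  6.4986e+02  4.0000e-02]
 [-1.1392e+02  6.1000e+00 -1.9000e-01  6.3918e+02 -4.0000e-02]
 [-8.4240e+01  1.8200e+00 -9.0000e-02  6.2121e+02 -3.3000e-01]
 [-5.4280e+01  5.1000e-01 -0.0000e+00  6.0584e+02 -3.4000e-01]
 [-2.4280e+01  5.1000e-01 -0.0000e+00  6.0157e+02 -6.0000e-02]]
```

```bash
cat > go.py <<'E'
from plan import *
from mv import rows,st
SEG=[(90,-.395),(104,0),(60,.14),(40,0)]
o=plan(-328.5,17.4,.26,SEG,yawoff=-.017,lat=.7,gap=159.5)
if __name__=="__main__":
    import sys
    s0,step,n=map(float,sys.argv[1:4])
    idx=[min(int((s0+step*(i+1))/2)-1,len(o)-1) for i in range(int(n))]
    print(o[idx][:,[3,4,5,6]].round(2))
    rows([(o[i,0],o[i,1],15.8,o[i,2]) for i in idx])
E
python3 go.py 0 8 5
```

```text
[[-2.8573e+02  1.9320e+01  2.2000e-01  6.3064e+02]
 [-2.7791e+02  2.0970e+01  1.9000e-01  6.3561e+02]
 [-2.7002e+02  2.2340e+01  1.5000e-01  6.4020e+02]
 [-2.6210e+02  2.3430e+01  1.2000e-01  6.4442e+02]
 [-2.5414e+02  2.4250e+01  8.0000e-02  6.4826e+02]]
[np.float64(5.9), np.float64(-0.0), np.float64(-8.0)] roll 0.037
[np.float64(11.2), np.float64(-0.1), np.float64(-16.2)] roll 0.072
[np.float64(16.2), np.float64(-0.1), np.float64(-24.6)] roll 0.107
[np.float64(20.9), np.float64(-0.1), np.float64(-33.2)] roll 0.142
[np.float64(25.3), np.float64(-0.2), np.float64(-41.9)] roll 0.177
```

```bash
python3 -m pendant '[{"linear":[6,0,-8],"roll":0.037,"grip":85},{"linear":[11.2,0,-16.2],"roll":0.072,"grip":85},{"linear":[16.2,0,-24.6],"roll":0.107,"grip":85},{"linear":[21,0,-33.2],"roll":0.142,"grip":85},{"linear":[25.3,0,-42],"roll":0.177,"grip":85}]'
python3 - <<'E'
from pose import *
from mv import st
c=shot("top","top5.png",(150,120,310,240),5); np.savez("pics/top5.npz",**c); st()
from plan import *
g,th=caddy(c,(554,122,np.radians(-91))); print(g,np.degrees(th)); inbay(g,th)
E
python3 go.py 40 8 5
```

```text
time_s: 7.52
ee_pos: [573.8, 221.7, 15.7]
tool_rot: [-1.573, 0.007, -0.078]
ft_force: [0.5, 3.0, -0.1]
finger_gap: 85.0
7.58 [574.5 220.5  15.6] [-1.574   0.0067 -0.0802] F [0.35 0.05 0.83] gap 85.2
rails [(np.int64(100), np.float32(-93.1), np.float64(47.7)), (np.int64(85), np.float32(-93.0), np.float64(-49.9))] knob [571.  177.2]
nose x 89.7 50
[567.91112863 119.29730327] -93.08143053414814
orig -345.3 20.9; nose -250.7 29.3; axle -285.5 26.2; FL -292.5 103.9; FR -278.6 -51.5; RL -414.0 93.0; RR -400.1 -62.3; rel heading 0.089
[[-2.4616e+02  2.4780e+01  5.0000e-02  6.5171e+02]
 [-2.3816e+02  2.5030e+01  1.0000e-02  6.5477e+02]
 [-2.3017e+02  2.5010e+01 -2.0000e-02  6.5745e+02]
 [-2.2217e+02  2.4700e+01 -6.0000e-02  6.5972e+02]
 [-2.1419e+02  2.4110e+01 -9.0000e-02  6.6159e+02]]
[np.float64(4.3), np.float64(-0.2), np.float64(-6.2)] roll 0.031
[np.float64(9.6), np.float64(-0.2), np.float64(-14.4)] roll 0.066
[np.float64(14.7), np.float64(-0.2), np.float64(-22.8)] roll 0.101
[np.float64(19.4), np.float64(-0.2), np.float64(-31.3)] roll 0.136
[np.float64(23.9), np.float64(-0.2), np.float64(-40.0)] roll 0.171
```

View pics/top5.png

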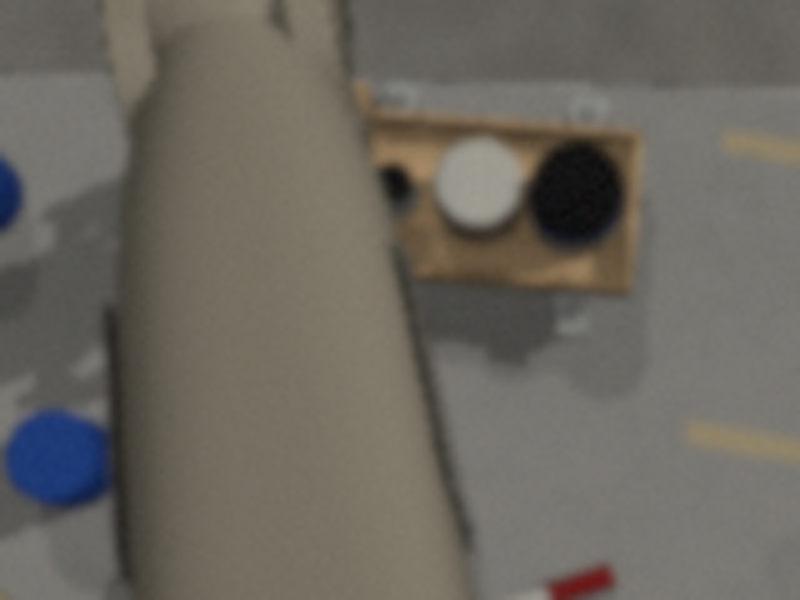

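```bash
python3 -m pendant '[{"linear":[4.5,0,-6.5],"roll":0.031,"grip":85},{"linear":[9.6,0,-14.4],"roll":0.066,"grip":85},{"linear":[14.7,0,-22.8],"roll":0.101,"grip":85},{"linear":[19.4,0,-31.3],"roll":0.136,"grip":85},{"linear":[23.9,0,-40],"roll":0.171,"grip":85}]'
python3 - <<'E'
from pose import *
from mv import st
c=shot("top","top6.png",(150,120,310,240),5); np.savez("pics/top6.npz",**c); st()
g,th=caddy(c,(571,82,np.radians(-102))); print(g,np.degrees(th)); inbay(g,th)
for n,z,cen in(("honey",113,g),("cobalt",120,g+60*np.array([np.cos(th),np.sin(th)]))): print(n,blob(c,z,(105,125),cen,36))
E
python3 go.py 80 9 5
```

```text
time_s: 8.2
ee_pos: [595.4, 178.1, 15.6]
tool_rot: [-1.575, 0.006, -0.254]
ft_force: [0.7, 2.1, 0.0]
finger_gap: 85.1
8.25 [595.9 176.8  15.6] [-1.576   0.0055 -0.2558] F [ 0.42 -0.95 -0.35] gap 84.8
rails [(np.int64(101), np.float32(-102.9), np.float64(42.3)), (np.int64(74), np.float32(-102.7), np.float64(-55.3))] knob [588.5 126.6]
nose x 85.5 12
[575.58929085  70.00789525] -102.84530533278466
orig -297.6 35.5; nose -202.9 27.8; axle -237.8 30.6; FL -231.5 108.4; FR -244.1 -47.1; RL -353.1 118.3; RR -365.7 -37.2; rel heading -0.081
honey [571.6513732   74.29355304]
cobalt [559.34518842  22.63769996]
[[-2.0624e+02  2.3250e+01 -1.3000e-01  6.6307e+02]
 [-1.9633e+02  2.1910e+01 -1.3000e-01  6.6118e+02]
 [-1.8840e+02  2.0830e+01 -1.3000e-01  6.5898e+02]
 [-1.7849e+02  1.9490e+01 -1.3000e-01  6.5623e+02]
 [-1.7057e+02  1.8410e+01 -1.3000e-01  6.5404e+02]]
[np.float64(4.4), np.float64(-0.2), np.float64(-6.4)] roll 0.031
[np.float64(5.6), np.float64(-0.2), np.float64(-16.4)] roll 0.039
[np.float64(5.4), np.float64(-0.1), np.float64(-24.4)] roll 0.039
[np.float64(5.2), np.float64(-0.1), np.float64(-34.4)] roll 0.039
[np.float64(5.0), np.float64(-0.0), np.float64(-42.4)] roll 0.039
```

View pics/top6.png

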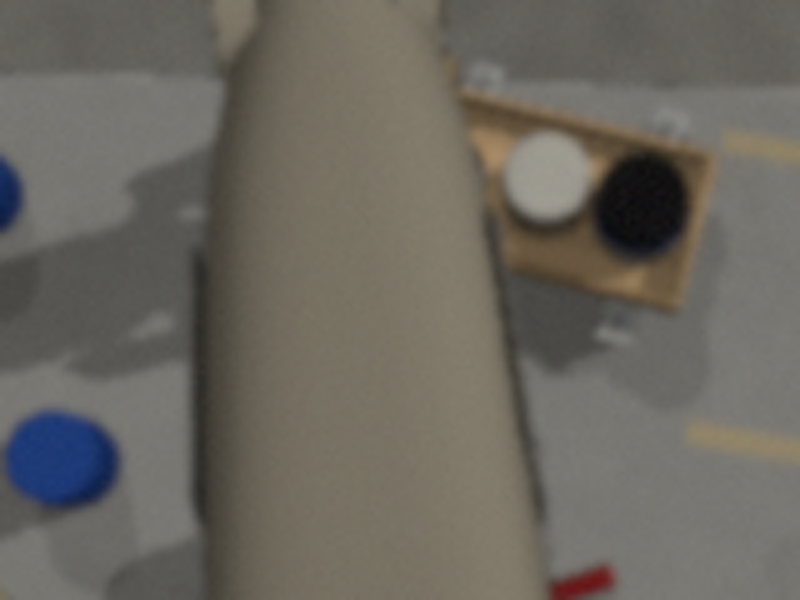

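```bash
cat > re.py_ <<'E'
E
rm re.py_
cat > rep.py <<'E'
from plan import *
from mv import rows,st
def caddy2(c,guess):
    g=np.array(guess[:2],float);th=guess[2]
    P=cloud(c); h=cv2.cvtColor(c["frame"],cv2.COLOR_RGB2HSV)
    m=(h[...,1]>60)&(h[...,0]>8)&(h[...,0]<26)&(P[...,2]>56)&(P[...,2]<72)
    v,u=np.nonzero(m); Q=plane(c,np.c_[u,v],64)[:,:2]
    for _ in range(6):
        f=np.array([np.cos(th),np.sin(th)]);l=np.array([-f[1],f[0]])
        a=(Q-g)@f;b=(Q-g)@l; out=[]
        for s in(1,-1):
            k=(a>-60)&(a<80)&(abs(s*b-49)<12)
            d,p=line(Q[k]); d=d*np.sign(d@f); t=np.arctan2(d[1],d[0]); out.append((k.sum(),t,(p-g)@l-np.tan(t-th)*((p-g)@f)))
        th=np.average([o[1] for o in out],weights=[o[0] for o in out])
        k=(a>70)&(a<110)&(abs(b)<38)
        nx=np.median(a[k])-90.3
        g=g+l*(out[0][2]+out[1][2])/2+f*nx
    print("rails",[(int(o[0]),np.degrees(o[1]).round(1)) for o in out],"nose px",k.sum(),"resid",round(nx,1),"width",round(out[0][2]-out[1][2],1))
    return g,th
def replan(g,th,segs,step,n,z=15.7,lead=0):
    f=np.array([np.cos(hb),np.sin(hb)]);l=np.array([-f[1],f[0]])
    o=observe();F=np.array([np.cos(th),np.sin(th)]);N=np.array([-F[1],F[0]])
    ax=g+60*F; d=ax-o["ee_pos"][:2]; gap=d@F; lat=-(d@N); yo=o["tool_rot"][2]-(th+np.pi/2)
    print("gap",gap.round(1),"lat",lat.round(1),"yawoff",round(yo,3))
    q=ax-B
    T=plan(q@f,q@l,th-hb,segs,yawoff=yo,lat=lat,gap=gap)
    print("end nose x,y,th",T[-1,3:6].round(3),"maxRLx",T[:,6].max().round())
    idx=[min(int(step*(i+1)/2)-1,len(T)-1) for i in range(n)]
    rows([(T[i,0],T[i,1],z,T[i,2]) for i in idx])
E
python3 - <<'E'
from rep import *
for n,gs in((0,(545.9,246.7,np.radians(-83.5))),(4,(554.9,162.7,np.radians(-83))),(5,(568,119,np.radians(-93)))):
    c=dict(np.load(f"pics/top{n}.npz")); g,th=caddy2(c,gs); print(g,np.degrees(th)); inbay(g,th)
c=dict(np.load("pics/top6.npz")); g,th=caddy2(c,(569,72,np.radians(-102.8))); print(g); inbay(g,th)
replan(g,th,[(16,-.07),(90,0),(60,.15),(42,0)],9,5)
E
```

```text
rails [(99, np.float64(-83.4)), (94, np.float64(-83.6))] nose px 45 resid -0.0 width 97.6
[546.00219196 248.06617777] -83.50240071431023
orig -469.6 -19.2; nose -377.7 4.9; axle -411.6 -4.0; FL -431.4 71.5; FR -391.8 -79.4; RL -549.4 40.5; RR -509.8 -110.4; rel heading 0.257
rails [(97, np.float64(-82.9)), (96, np.float64(-83.0))] nose px 48 resid 0.0 width 97.8
[555.613193   161.51360362] -82.9260073116084
orig -385.3 2.7; nose -293.7 27.7; axle -327.5 18.5; FL -348.0 93.7; FR -306.9 -56.8; RL -465.7 61.6; RR -424.6 -88.9; rel heading 0.267
rails [(100, np.float64(-93.1)), (85, np.float64(-93.0))] nose px 48 resid -0.0 width 97.7
[566.81855764 119.93382261] -93.08142559988988
orig -345.8 19.7; nose -251.2 28.2; axle -286.0 25.1; FL -293.0 102.7; FR -279.1 -52.6; RL -414.5 91.9; RR -400.6 -63.5; rel heading 0.089
rails [(103, np.float64(-102.9)), (69, np.float64(-102.8))] nose px 48 resid -0.0 width 97.7
[570.84920968  78.69948569]
orig -305.5 29.6; nose -210.9 21.9; axle -245.7 24.7; FL -239.4 102.5; FR -252.0 -53.0; RL -361.1 112.3; RR -373.6 -43.2; rel heading -0.081
gap 161.2 lat 2.7 yawoff -0.032
end nose x,y,th [-4.094e+00  4.815e+00 -1.000e-03] maxRLx 663.0
[np.float64(5.8), np.float64(-0.1), np.float64(-8.0)] roll 0.035
[np.float64(11.2), np.float64(-0.1), np.float64(-18.2)] roll 0.07
[np.float64(10.9), np.float64(-0.0), np.float64(-26.2)] roll 0.07
[np.float64(10.5), np.float64(0.0), np.float64(-36.2)] roll 0.07
[np.float64(10.2), np.float64(0.1), np.float64(-44.2)] roll 0.07
```

```bash
python3 -m pendant '[{"linear":[5.8,0,-8],"roll":0.035,"grip":85},{"linear":[11,0,-18],"roll":0.07,"grip":85},{"linear":[10.8,0,-27],"roll":0.07,"grip":85},{"linear":[10.5,0,-36],"roll":0.07,"grip":85},{"linear":[10.2,0,-44],"roll":0.07,"grip":85}]'
python3 - <<'E'
from rep import *
c=shot("top","top7.png",(190,110,350,230),5); np.savez("pics/top7.npz",**c); st()
shot("scene","scene7.png",(170,130,350,265),4.4)
g,th=caddy2(c,(561,35,np.radians(-106))); print(g); inbay(g,th)
replan(g,th,[(60,0),(60,.15),(42,0)],9,5)
E
```

```text
time_s: 8.88
ee_pos: [594.2, 131.1, 15.7]
tool_rot: [-1.577, 0.005, -0.326]
ft_force: [0.6, 1.8, -1.1]
finger_gap: 84.6
8.93 [593.8 130.1  15.7] [-1.5776  0.0056 -0.3266] F [-0.98 -0.84 -0.19] gap 85.4
rails [(98, np.float64(-107.4)), (53, np.float64(-107.4))] nose px 53 resid 0.0 width 97.8
[561.81967113  34.13465663]
orig -260.1 27.0; nose -166.4 11.8; axle -200.9 17.4; FL -188.4 94.4; FR -213.4 -59.6; RL -308.9 113.9; RR -333.8 -40.1; rel heading -0.161
gap 161.6 lat 1.8 yawoff -0.023
end nose x,y,th [-4.966  2.233 -0.011] maxRLx 654.0
[np.float64(0.2), np.float64(0.1), np.float64(-8.0)] roll -0.0
[np.float64(0.4), np.float64(0.2), np.float64(-18.0)] roll -0.0
[np.float64(0.6), np.float64(0.2), np.float64(-26.0)] roll -0.0
[np.float64(0.8), np.float64(0.3), np.float64(-36.0)] roll -0.0
[np.float64(1.0), np.float64(0.4), np.float64(-44.0)] roll -0.0
```

View pics/top7.png

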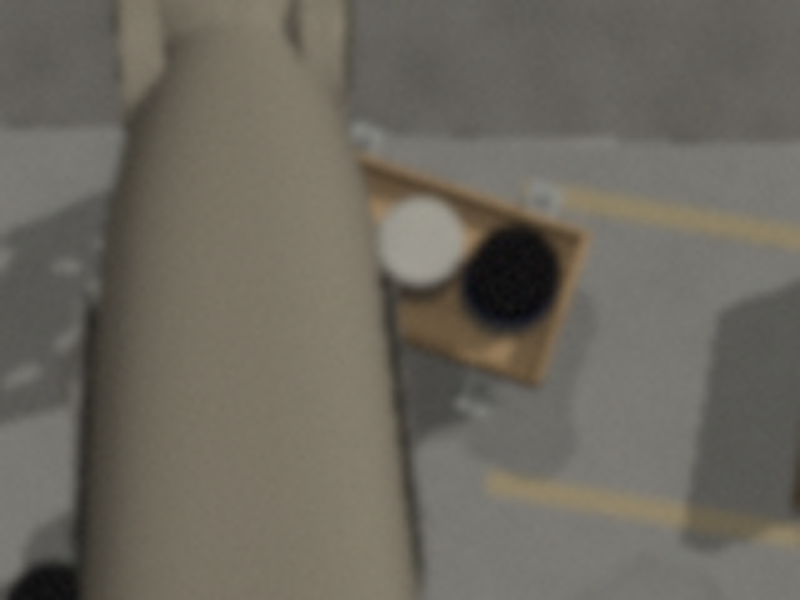

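View pics/scene7.png

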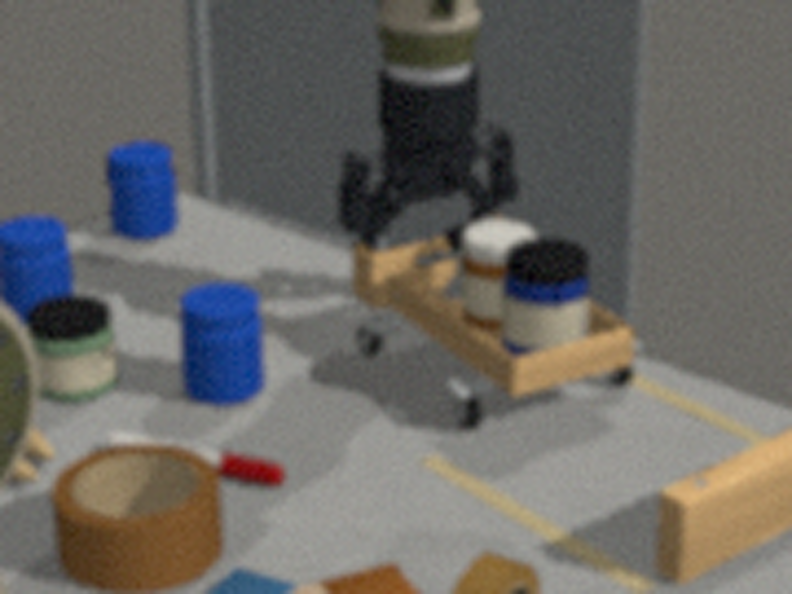

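```bash
python3 -m pendant '[{"linear":[0,0,-9],"roll":0,"grip":85},{"linear":[0,0,-18],"roll":0,"grip":85},{"linear":[0.5,0,-27],"roll":0,"grip":85},{"linear":[0.5,0,-36],"roll":0,"grip":85},{"linear":[0.5,0,-44],"roll":0,"grip":85}]'
python3 - <<'E'
from rep import *
c=camera("top"); np.savez("pics/top8.npz",**c); st()
g,th=caddy2(c,(549,-8,np.radians(-107.4))); print(g); inbay(g,th)
replan(g,th,[(8,0),(60,.16),(54,0)],9,5)
E
```

```text
time_s: 9.6
ee_pos: [579.9, 88.1, 16.0]
tool_rot: [-1.578, 0.006, -0.327]
ft_force: [1.9, 2.0, -1.4]
finger_gap: 84.7
9.65 [579.5  87.1  15.9] [-1.5787  0.0062 -0.328 ] F [-1.29 -0.79 -0.27] gap 84.9
rails [(97, np.float64(-107.3)), (46, np.float64(-108.3))] nose px 54 resid -0.0 width 97.4
[548.37270089  -9.27535981]
orig -215.3 19.9; nose -121.5 4.3; axle -156.1 10.0; FL -143.3 87.0; FR -168.9 -66.9; RL -263.6 107.0; RR -289.2 -46.9; rel heading -0.165
gap 161.3 lat 0.4 yawoff -0.02
end nose x,y,th [ 0.541  3.409 -0.005] maxRLx 641.0
[np.float64(0.2), np.float64(0.3), np.float64(-8.0)] roll -0.0
[np.float64(-3.8), np.float64(0.4), np.float64(-18.1)] roll -0.027
[np.float64(-6.8), np.float64(0.5), np.float64(-26.3)] roll -0.048
[np.float64(-10.2), np.float64(0.6), np.float64(-36.6)] roll -0.075
[np.float64(-12.8), np.float64(0.7), np.float64(-44.9)] roll -0.096
```

```bash
python3 -m pendant '[{"linear":[-1,0,-8],"roll":-0.005,"grip":85},{"linear":[-5,0,-18],"roll":-0.03,"grip":85},{"linear":[-8.5,0,-26.3],"roll":-0.053,"grip":85},{"linear":[-12,0,-36.6],"roll":-0.08,"grip":85},{"linear":[-15,0,-45],"roll":-0.1,"grip":85}]'
python3 - <<'E'
from rep import *
c=shot("top","top9.png",(230,110,390,230),5); np.savez("pics/top9.npz",**c); st()
shot("scene","scene9.png",(200,130,380,265),4.4)
g,th=caddy2(c,(535,-51,np.radians(-103))); print(g); inbay(g,th)
replan(g,th,[(30,hb-th),(50,0)],8,5)
E
```

```text
time_s: 10.28
ee_pos: [550.3, 48.9, 16.4]
tool_rot: [-1.578, 0.007, -0.227]
ft_force: [1.1, 2.2, -1.1]
finger_gap: 85.0
10.32 [549.4  48.2  16.3] [-1.579   0.0081 -0.2271] F [-0.69 -1.32  1.12] gap 85.2
rails [(80, np.float64(-101.0)), (51, np.float64(-101.2))] nose px 42 resid 0.0 width 97.5
[529.81008202 -52.10211867]
orig -170.2 7.6; nose -75.3 2.8; axle -110.3 4.6; FL -106.3 82.5; FR -114.3 -73.3; RL -228.2 88.7; RR -236.1 -67.1; rel heading -0.051
gap 162.5 lat 0.2 yawoff -0.035
end nose x,y,th [ 4.686  3.806 -0.   ] maxRLx 618.0
[np.float64(-1.9), np.float64(0.7), np.float64(-8.1)] roll -0.014
[np.float64(-3.6), np.float64(0.8), np.float64(-16.2)] roll -0.027
[np.float64(-5.3), np.float64(0.9), np.float64(-24.3)] roll -0.041
[np.float64(-6.2), np.float64(1.0), np.float64(-32.4)] roll -0.051
[np.float64(-5.6), np.float64(1.0), np.float64(-40.4)] roll -0.051
```

View pics/top9.png

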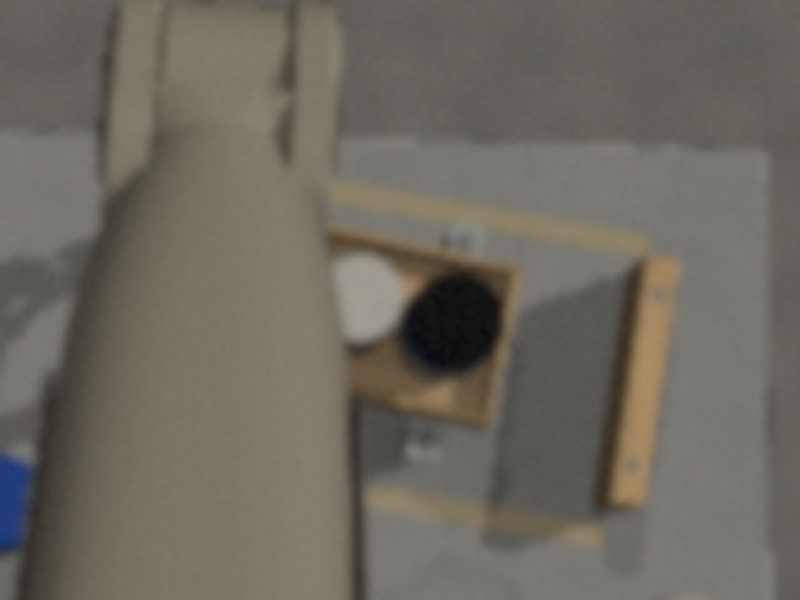

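View pics/scene9.png

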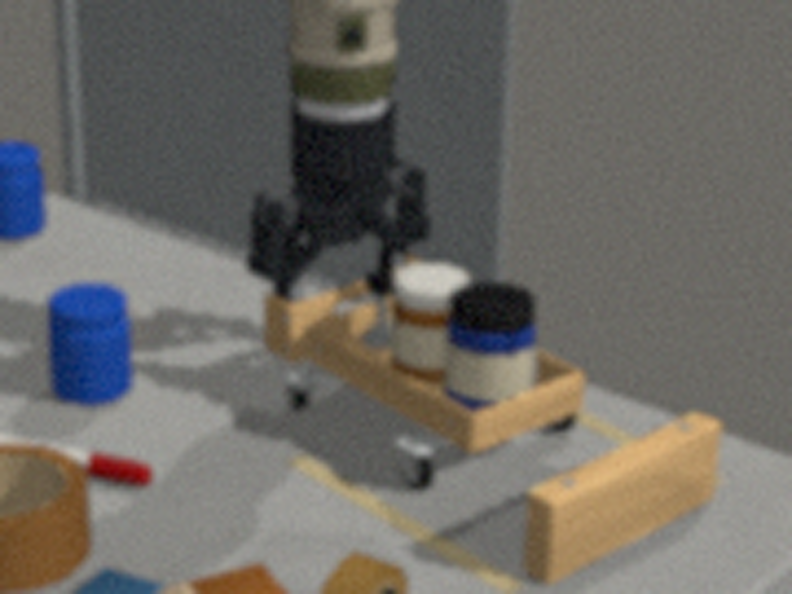

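```bash
python3 -m pendant '[{"linear":[-2,0.5,-8],"roll":-0.015,"grip":85},{"linear":[-4,0.7,-16],"roll":-0.03,"grip":85},{"linear":[-5.5,0.8,-24],"roll":-0.043,"grip":85},{"linear":[-6,0.8,-32],"roll":-0.05,"grip":85},{"linear":[-5.5,0.8,-40],"roll":-0.05,"grip":85}]'
python3 - <<'E'
from rep import *
c=shot("top","top10.png",(230,110,390,230),5); np.savez("pics/top10.npz",**c); st()
g,th=caddy2(c,(523,-92,np.radians(-98.5))); print(g); inbay(g,th)
replan(g,th,[(50,0)],8,5)
r,b,Q=rect(c,(380,650,-300,-180),(45,70),58); print("batten",b.round(1))
E
```

```text
time_s: 11.0
ee_pos: [535.1, 10.2, 16.0]
tool_rot: [-1.579, 0.008, -0.179]
ft_force: [0.6, 2.0, 0.6]
finger_gap: 85.2
11.05 [534.9   9.2  15.8] [-1.5796  0.0088 -0.1798] F [-0.5  -0.39 -0.66] gap 85.2
rails [(69, np.float64(-98.0)), (49, np.float64(-98.7))] nose px 36 resid 0.0 width 97.2
[519.84944899 -91.81176243]
orig -129.5 3.4; nose -34.5 3.2; axle -69.5 3.3; FL -69.4 81.3; FR -69.6 -74.7; RL -191.4 81.5; RR -191.6 -74.5; rel heading -0.002
gap 162.2 lat 0.3 yawoff -0.035
end nose x,y,th [ 1.5501e+01  3.2060e+00 -2.0000e-03] maxRLx 606.0
[np.float64(0.3), np.float64(0.2), np.float64(-8.0)] roll -0.0
[np.float64(0.6), np.float64(0.3), np.float64(-16.0)] roll -0.0
[np.float64(0.8), np.float64(0.3), np.float64(-24.0)] roll -0.0
[np.float64(1.1), np.float64(0.4), np.float64(-32.0)] roll -0.0
[np.float64(1.4), np.float64(0.5), np.float64(-40.0)] roll -0.0
batten [[ 415.7 -232.1]
 [ 572.  -255.4]
 [ 582.5 -184.7]
 [ 426.2 -161.5]]
```

View pics/top10.png

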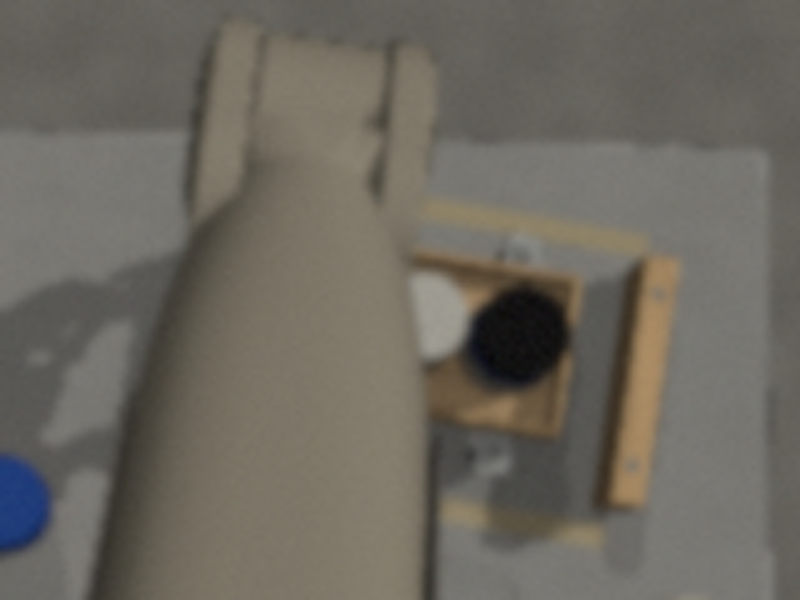

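```bash
python3 -m pendant '[{"linear":[0.3,0,-7],"roll":0,"grip":85},{"linear":[0.5,0,-14],"roll":0,"grip":85},{"linear":[0.8,0,-20],"roll":0,"grip":85},{"linear":[1,0,-25],"roll":0,"grip":85},{"linear":[1,0,-29],"roll":0,"grip":85}]'
python3 -m pendant '[{"linear":[0,0,-2],"roll":0,"grip":85},{"linear":[0,0,-4],"roll":0,"grip":85},{"linear":[0,0,-5],"roll":0,"grip":85},{"linear":[0,0,-6],"roll":0,"grip":85},{"linear":[0,0,-6],"roll":0,"grip":85}]'
python3 - <<'E'
from rep import *
c=shot("top","top11.png",(230,110,390,230),5); np.savez("pics/top11.npz",**c); st()
c2=shot("scene","scene11.png",(220,130,400,265),4.4)
E
```

```text
time_s: 11.68
ee_pos: [530.5, -19.8, 15.9]
tool_rot: [-1.58, 0.009, -0.18]
ft_force: [0.6, 1.1, -1.8]
finger_gap: 85.0
time_s: 12.3
ee_pos: [529.4, -25.8, 16.0]
tool_rot: [-1.58, 0.009, -0.18]
ft_force: [1.0, 0.5, -0.8]
finger_gap: 84.8
12.35 [529.3 -25.7  16. ] [-1.5799  0.0092 -0.18  ] F [ 0.94 -0.21 -1.25] gap 84.9
```

View pics/top11.png

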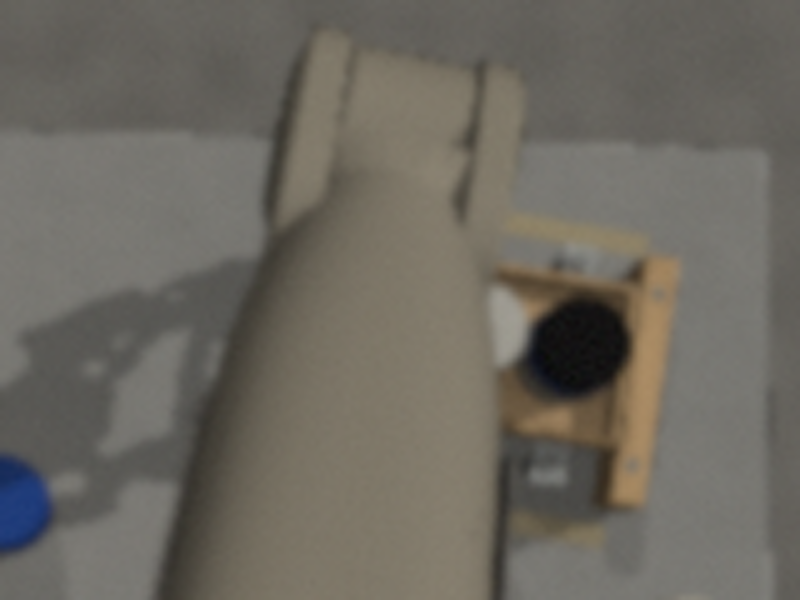

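View pics/scene11.png

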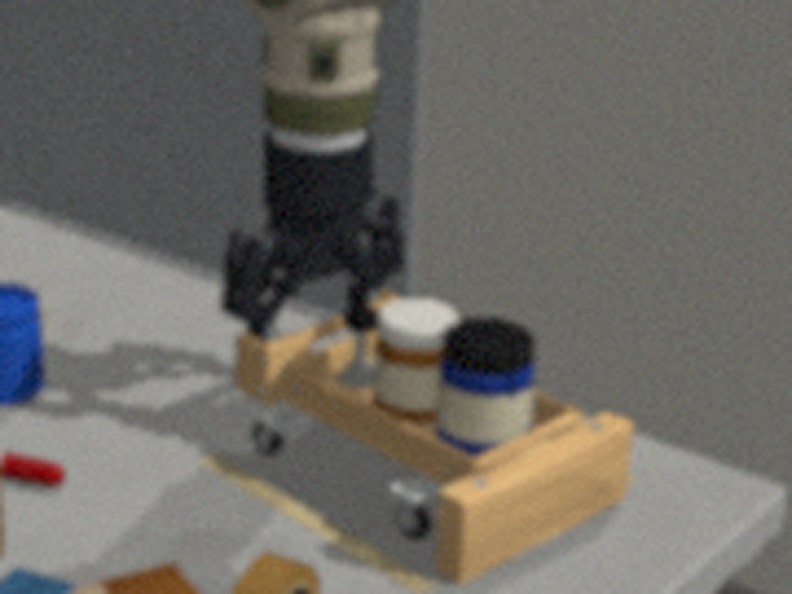

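Nose is practically at the batten: caddy front rail (625,350) touches the batten's edge in the top view. I'll nudge gently until the force rises.

```bash
python3 -m pendant '[{"linear":[0,0,-1],"roll":0,"grip":85},{"linear":[0,0,-2],"roll":0,"grip":85},{"linear":[0,0,-3],"roll":0,"grip":85},{"linear":[0,0,-3],"roll":0,"grip":85},{"linear":[0,0,-3],"roll":0,"grip":85}]'
python3 -c "
from mv import *;st()"
```

```text
time_s: 13.02
ee_pos: [529.5, -27.4, 16.0]
tool_rot: [-1.577, 0.008, -0.179]
ft_force: [3.1, 5.8, -2.7]
finger_gap: 84.7
13.03 [529.5 -27.4  16. ] [-1.5772  0.0083 -0.1786] F [ 3.12  5.81 -2.73] gap 84.7
```

```bash
python3 -m pendant '[{"linear":[0.5,0,2],"roll":0,"grip":85},{"linear":[0.5,0,4],"roll":0,"grip":85},{"linear":[0.5,-10,4],"roll":0,"grip":85},{"linear":[0.5,-25,4],"roll":0,"grip":85},{"linear":[0.5,-45,4],"roll":0,"grip":85}]'
python3 -m pendant '[{"linear":[0,-20,0],"roll":0,"grip":60},{"linear":[0,-50,0],"roll":0,"grip":30},{"linear":[0,-80,0],"roll":0,"grip":0},{"linear":[0,-100,0],"roll":0,"grip":0},{"linear":[0,-100,0],"roll":0,"grip":0}]'
python3 - <<'E'
from rep import *
c=shot("top","top12.png",(230,110,390,230),5); np.savez("pics/top12.npz",**c); st()
c2=shot("scene","scene12.png",(220,110,400,245),4.4);np.savez("pics/scene12.npz",**c2)
P=cloud(c)
E
```

```text
time_s: 13.65
ee_pos: [531.1, -23.5, 62.3]
tool_rot: [-1.577, 0.008, -0.179]
ft_force: [-0.2, -0.4, -0.1]
finger_gap: 85.1
time_s: 14.28
ee_pos: [533.6, -23.4, 165.1]
tool_rot: [-1.578, 0.003, -0.179]
ft_force: [1.2, 0.1, 0.3]
finger_gap: 0.1
14.32 [532.7 -23.3 163.5] [-1.5775  0.0057 -0.179 ] F [ 0.81 -0.01 -0.77] gap -0.3
```

View pics/top12.png

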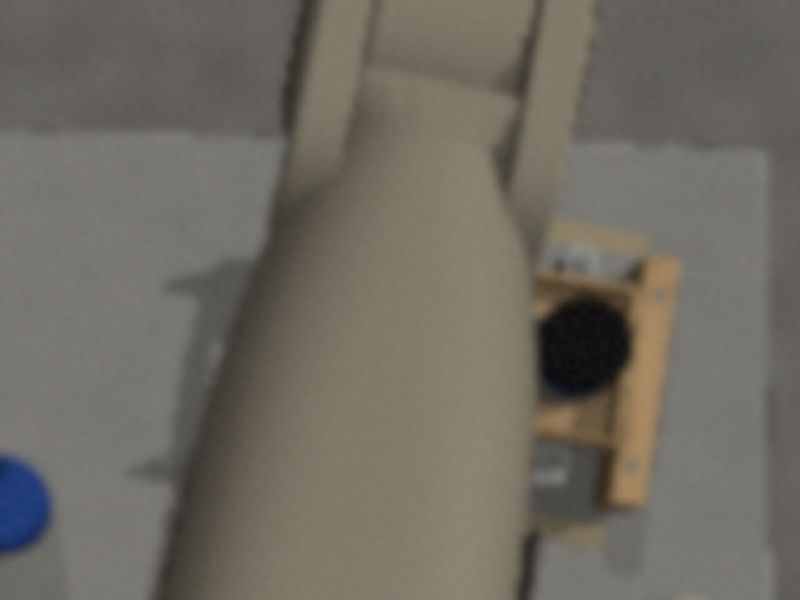

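View pics/scene12.png

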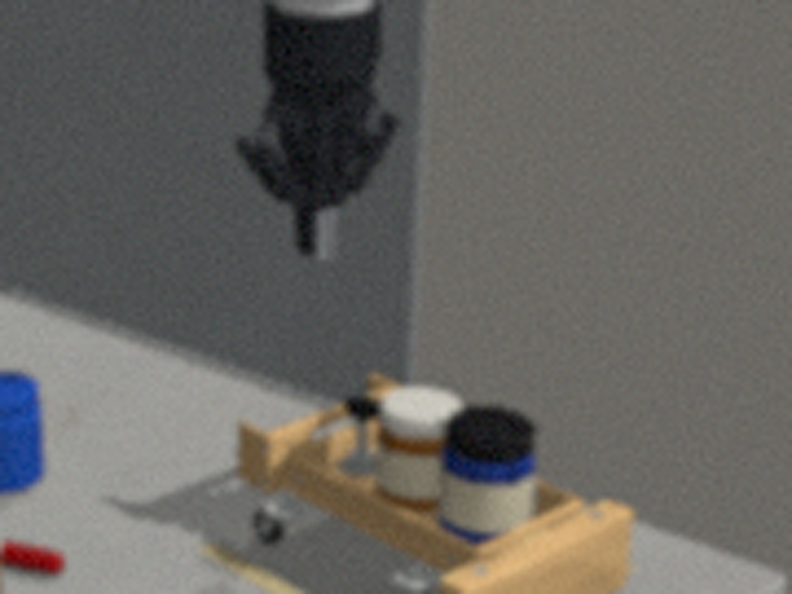

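Run:
```python
from rep import *
c=dict(np.load("pics/scene12.npz")); f=lambda p:np.array(p)/4.4+[220-.4,110-.4]
P=cloud(c); o=observe(); h=cv2.cvtColor(c["frame"],cv2.COLOR_RGB2HSV)
print("knob plane96",plane(c,[f((362,402))],96),"honey lid 113",plane(c,[f((423,401))],113),"cob",plane(c,[f((490,425))],120), "board top ends",plane(c,[f((241,424)),f((375,376))],80))
# knob points
m=(h[...,2]<70)&(P[...,2]>84)&(P[...,2]<102)&(P[...,0]>470)&(P[...,0]<570)&(P[...,1]>-120)&(P[...,1]<-20)
v,u=np.nonzero(m);print("knob pts",m.sum(),P[m].mean(0).round(1),P[m].min(0).round(),P[m].max(0).round(),(u.mean()-220)*4.4,(v.mean()-110)*4.4)
# fingers
m=(P[...,2]>70)&(P[...,2]<230)&(np.hypot(P[...,0]-o["ee_pos"][0],P[...,1]-o["ee_pos"][1])<45)
y=o["tool_rot"][2];X=np.array([np.cos(y),np.sin(y)]);Z=np.array([-np.sin(y),np.cos(y)])
for lo in range(120,215,5):
    k=m&(P[...,2]>=lo)&(P[...,2]<lo+5)
    if k.sum():
        d=P[k][:,:2]-o["ee_pos"][:2]; print(lo,k.sum(),"x",(d@X).min().round(),(d@X).max().round(),"z",(d@Z).min().round(),(d@Z).max().round())
c=dict(np.load("pics/top12.npz"));g,th=caddy2(c,(515,-126,np.radians(-98.2))); print(g,np.degrees(th)); inbay(g,th)
```

```text
knob plane96 [[524.22027536 -71.77945185  96.        ]] honey lid 113 [[ 522.06154105 -122.80024275  113.        ]] cob [[ 507.57410583 -183.95795043  120.        ]] board top ends [[469.19794539 -10.80299898  80.        ]
 [594.31170079 -31.12318822  80.        ]]
knob pts 33 [518.6 -76.5  93.7] [ 493. -114.   86.] [531. -62.  97.] 360.8 408.0
185 8 x -4.0 9.0 z -10.0 12.0
190 14 x -11.0 17.0 z -14.0 3.0
195 13 x -13.0 12.0 z -12.0 8.0
200 16 x -12.0 13.0 z -15.0 6.0
205 18 x -12.0 7.0 z -13.0 9.0
210 15 x -14.0 9.0 z -11.0 9.0
rails [(50, np.float64(-98.9)), (44, np.float64(-95.0))] nose px 179 resid -0.0 width 100.9
[ 511.38936547 -140.53225568] -97.09538676219137
orig -80.1 2.0; nose 14.9 3.8; axle -20.1 3.1; FL -21.6 81.1; FR -18.6 -74.8; RL -143.6 78.8; RR -140.6 -77.2; rel heading 0.019
```

Run:
```python
from mv import *
st(); rows([(523.4,-69,140,-.155),(523.4,-69,100,-.155)])
```

```text
14.38 [532.  -23.1 162.4] [-1.5775  0.0077 -0.179 ] F [ 0.23 -0.44  0.11] gap 0.1
[np.float64(-0.1), np.float64(22.7), np.float64(-46.5)] roll -0.024
[np.float64(0.2), np.float64(62.7), np.float64(-46.2)] roll -0.024
```

```bash
python3 -m pendant '[{"linear":[0,0,-16],"roll":-0.01,"grip":0},{"linear":[0,0,-32],"roll":-0.024,"grip":0},{"linear":[0,10,-46.5],"roll":-0.024,"grip":0},{"linear":[0,30,-46.5],"roll":-0.024,"grip":0},{"linear":[0,50,-46.5],"roll":-0.024,"grip":0}]'
python3 - <<'E'
from rep import *
st()
c=camera("scene"); im=c["frame"][140:220,255:355,::-1]
cv2.imwrite("pics/s13.png",cv2.resize(cv2.convertScaleAbs(im,alpha=1.6,beta=15),None,fx=7,fy=7,interpolation=cv2.INTER_CUBIC))
shot("top","top13.png",(230,110,390,230),5)
P=cloud(c);o=observe();m=(np.hypot(P[...,0]-o["ee_pos"][0],P[...,1]-o["ee_pos"][1])<25)&(P[...,2]>60)&(P[...,2]<190)
d=P[m];
for lo in range(75,170,5):
    k=(d[:,2]>=lo)&(d[:,2]<lo+5)
    if k.sum(): print(lo,k.sum(),d[k].min(0).round(),d[k].max(0).round())
E
```

```text
time_s: 15.0
ee_pos: [522.4, -69.5, 110.9]
tool_rot: [-1.577, 0.009, -0.156]
ft_force: [1.3, -0.3, -0.2]
finger_gap: -0.0
15.0 [522.4 -69.5 110.9] [-1.577   0.0094 -0.1561] F [ 1.28 -0.26 -0.24] gap -0.0
75 13 [508. -76.  75.] [535. -45.  80.]
80 5 [514. -72.  80.] [530. -47.  82.]
85 7 [514. -83.  86.] [525. -61.  89.]
90 17 [511. -82.  90.] [531. -61.  95.]
95 19 [516. -84.  95.] [535. -61.  98.]
130 4 [516. -79. 132.] [523. -62. 135.]
135 9 [511. -81. 135.] [525. -66. 140.]
140 17 [510. -81. 140.] [532. -60. 145.]
145 15 [510. -81. 145.] [536. -61. 150.]
150 16 [507. -81. 150.] [534. -62. 155.]
155 15 [509. -80. 155.] [531. -62. 160.]
160 17 [509. -82. 161.] [530. -60. 165.]
165 17 [508. -81. 166.] [533. -61. 170.]
```

View pics/s13.png

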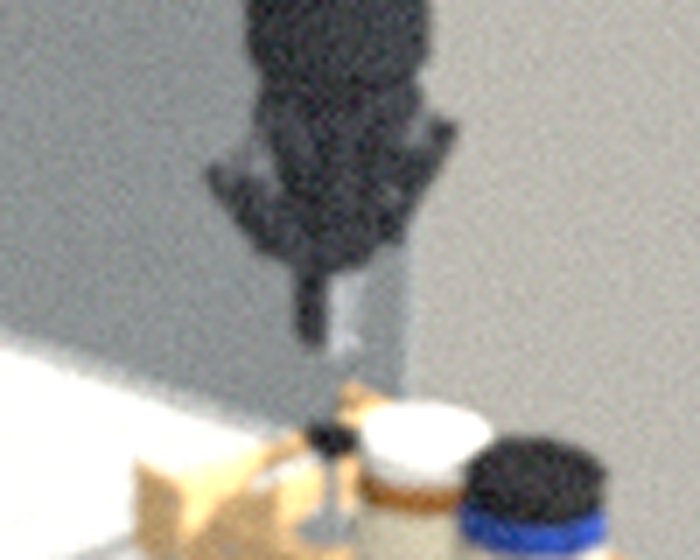

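```bash
python3 -m pendant '[{"linear":[1,8,-0.5],"roll":0,"grip":0},{"linear":[1,16,-1],"roll":0,"grip":0},{"linear":[1,23,-1],"roll":0,"grip":0},{"linear":[1,29,-1],"roll":0,"grip":0},{"linear":[1,31,-1],"roll":0,"grip":0}]'
python3 -m pendant '[{"linear":[0,1,0],"roll":0,"grip":0},{"linear":[0,2,0],"roll":0,"grip":0},{"linear":[0,3,0],"roll":0,"grip":0},{"linear":[0,4,0],"roll":0,"grip":0},{"linear":[0,5,0],"roll":0,"grip":0}]'
python3 - <<'E'
from rep import *
st()
c=camera("scene"); im=c["frame"][140:220,255:355,::-1]
cv2.imwrite("pics/s14.png",cv2.resize(cv2.convertScaleAbs(im,alpha=1.6,beta=15),None,fx=7,fy=7,interpolation=cv2.INTER_CUBIC))
E
```

```text
time_s: 15.72
ee_pos: [520.8, -69.9, 78.0]
tool_rot: [-1.576, 0.014, -0.156]
ft_force: [-0.8, 1.0, 0.1]
finger_gap: -0.0
time_s: 16.35
ee_pos: [521.0, -70.0, 73.4]
tool_rot: [-1.576, 0.014, -0.156]
ft_force: [0.3, 0.6, 3.9]
finger_gap: 0.1
16.35 [521.  -70.   73.4] [-1.5764  0.0135 -0.1556] F [0.26 0.62 3.94] gap 0.1
```

View pics/s14.png

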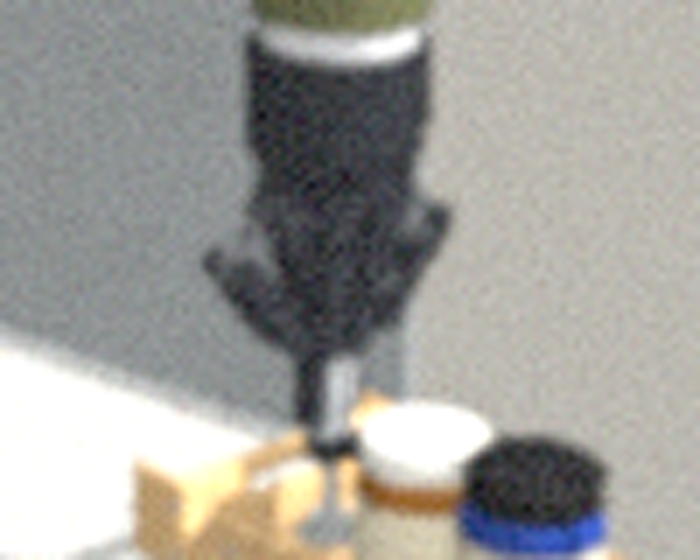

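Fingertips now sit on the knob at (333,440) and read 4 N. I'll press on down, watching the force.

```bash
python3 -m pendant '[{"linear":[0,1,0],"roll":0,"grip":0},{"linear":[0,2,0],"roll":0,"grip":0},{"linear":[0,3,0],"roll":0,"grip":0},{"linear":[0,4,0],"roll":0,"grip":0},{"linear":[0,5,0],"roll":0,"grip":0}]'
python3 -m pendant '[{"linear":[0,0.5,0],"roll":0,"grip":0},{"linear":[0,1,0],"roll":0,"grip":0},{"linear":[0,1.5,0],"roll":0,"grip":0},{"linear":[0,2,0],"roll":0,"grip":0},{"linear":[0,2.5,0],"roll":0,"grip":0}]'
python3 -c "
from mv import *;st()"
```

```text
time_s: 17.02
ee_pos: [521.0, -70.0, 68.2]
tool_rot: [-1.576, 0.014, -0.156]
ft_force: [-0.2, -0.4, 3.1]
finger_gap: 0.3
time_s: 17.65
ee_pos: [521.3, -70.1, 67.1]
tool_rot: [-1.577, 0.012, -0.155]
ft_force: [-3.5, 0.4, 16.3]
finger_gap: 0.6
17.65 [521.3 -70.1  67.1] [-1.5766  0.0124 -0.1554] F [-3.5   0.36 16.32] gap 0.6
```

```bash
python3 -m pendant '[{"linear":[0,0.5,0],"roll":0,"grip":0},{"linear":[0,0.5,0],"roll":0,"grip":0},{"linear":[0,-5,0],"roll":0,"grip":0},{"linear":[0,-20,0],"roll":0,"grip":0},{"linear":[0,-50,0],"roll":0,"grip":0}]'
python3 -m pendant '[{"linear":[0,-30,10],"roll":0,"grip":0},{"linear":[0,-60,40],"roll":0,"grip":0},{"linear":[0,-60,100],"roll":0,"grip":0},{"linear":[0,-60,160],"roll":0,"grip":0},{"linear":[0,-60,220],"roll":0,"grip":0}]'
python3 - <<'E'
from rep import *
c=shot("top","top15.png",(230,110,390,230),5); np.savez("pics/top15.npz",**c); st()
c2=camera("scene"); im=c2["frame"][140:240,255:385,::-1];np.savez("pics/scene15.npz",**c2)
cv2.imwrite("pics/s15.png",cv2.resize(cv2.convertScaleAbs(im,alpha=1.5,beta=10),None,fx=6,fy=6,interpolation=cv2.INTER_CUBIC))
P=cloud(c)
m=(P[...,2]>80)&(P[...,2]<104)&(np.hypot(P[...,0]-523,P[...,1]+71)<9); print("knob z",P[m][:,2].round(1), m.sum())
k=blob(c,88,(80,104),(523,-71),18); print(k)
E
```

```text
time_s: 18.27
ee_pos: [520.8, -69.6, 117.0]
tool_rot: [-1.576, 0.015, -0.156]
ft_force: [0.9, 0.6, 0.7]
finger_gap: 0.4
time_s: 18.9
ee_pos: [556.3, 149.6, 176.8]
tool_rot: [-1.576, 0.014, -0.156]
ft_force: [0.1, -0.9, -0.8]
finger_gap: 0.3
18.95 [556.6 156.6 176.5] [-1.5713  0.014  -0.1499] F [1.21 2.9  0.56] gap 0.1
knob z [90.  91.8 89.  90.6 86.4 92.8 83.9 89.7 91.3 86.7 89.9 87.6 88.9 90.7
 87.4 90.6 86.8 88.6 86.5 89.8 85.6 89.1 89.8 90.  89.1 84.5 84.4] 27
[523.33197792 -69.70755455]
```

View pics/top15.png

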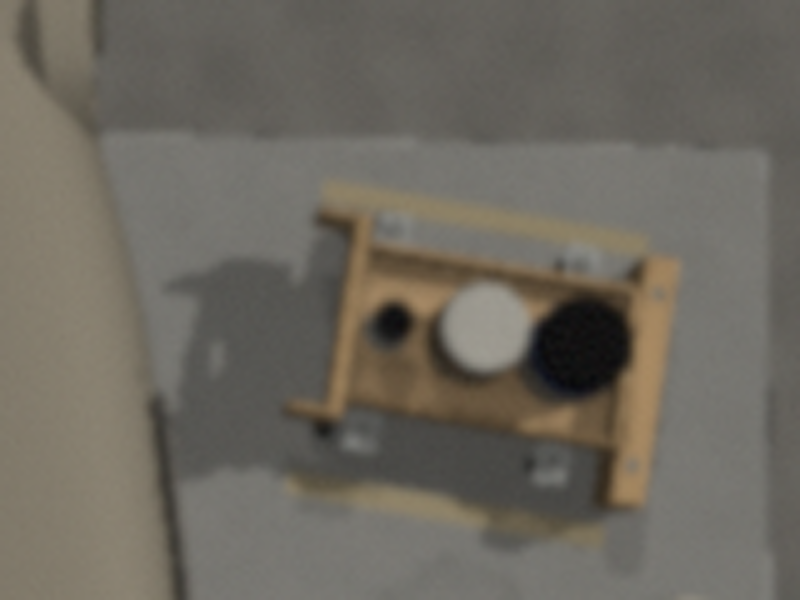

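View pics/s15.png

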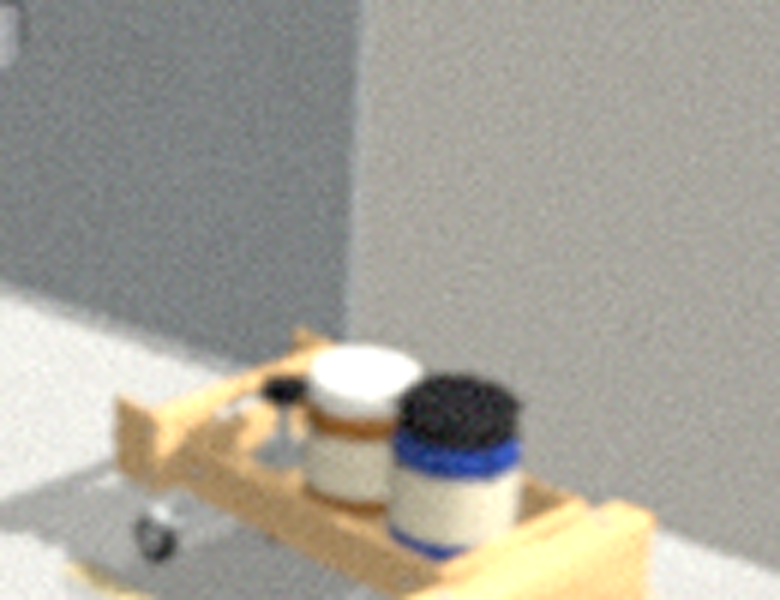

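Run:
```python
from rep import *
c=dict(np.load("pics/top15.npz")); g,th=caddy(c,(514.5,-126,np.radians(-98.2))); print(g,np.degrees(th)); inbay(g,th)
f=lambda p:np.array(p)/5.+[230-.4,110-.4]
p,w=plane(c,[f((358,432))],30)[0],plane(c,[f((322,428))],12)[0]; d=(p-w)[:2]; print("castor R angle approx",np.arctan2(d[1],d[0])-th)
p,w=plane(c,[f((395,228))],34)[0],0; print("RL bar",p)
from bench import hand_in
st(); hand_in()
```

```text
rails [(np.int64(105), np.float32(-98.4), np.float64(49.5)), (np.int64(98), np.float32(-98.2), np.float64(-48.3))] knob [522.2 -69.4]
nose x 96.0 73
[ 513.8424837  -126.81674717] -98.29332253173533
orig -94.0 2.5; nose 1.0 2.3; axle -34.0 2.4; FL -33.9 80.4; FR -34.1 -75.6; RL -155.9 80.6; RR -156.1 -75.4; rel heading -0.002
castor R angle approx -0.03451581873258425
RL bar [592.92010046 -77.18152382  34.        ]
19.0 [556.1 153.2 176.2] [-1.5744  0.0146 -0.1487] F [-0.02 -0.93  0.18] gap 0.1
the job is handed in; nothing more can be done
```

I handed the job in at 19.0 s. The caddy is parked in the bay with its nose at the batten and the floor lock down.

**What I did:** I set the open fingers between the cheeks and pushed about 87 mm straight, which left the nose about 290 mm from the batten. I then steered it in an S-curve between the tape lines until the nose met the batten, at about 6 N. Last, I pressed the knob down with closed fingers until it bottomed out at about 16 N, and backed the arm clear.

**Last checks (camera):**

| Check | Measured |
|---|---|
| Nose | at the batten, within measurement error |
| Heading off the bay's | -0.002 rad |
| Wheel-bar ends | +81 and -76 mm from the bay centreline (limit ±95) |
| Right castor | about -0.03 rad |
| Knob top | about 88.6 mm, down from about 97 mm |
| Jars in the tray | both upright |
| Robot | touching nothing |

**Not checked or in disagreement:**
- **Left castor:** I could not see its angle at the end, and neither castor was visible right after the straight push. I judged them from the distance pushed.
- **Bystanders:** I did not re-measure the celadon jar or the label roll at the end. The arm worked well away from both.
- **Tool height:** with the fingers open, the tips appeared about 30 mm higher in the camera than the TCP reading implied. I went by the camera and the force reading.
- **Heading readings:** tool and camera differed by 0.02 to 0.035 rad while pushing, from play between the fingers and cheeks.
- **Bench edge:** in the S-curve the rear left wheel-bar end was planned to pass a few mm beyond the bench edge. The wheel sits inboard of it and stayed on the bench.

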